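Sort look-alike billet canisters by heft and clamp the solid one in the carrier

TASK

Of the three closed canisters, which look alike, one holds a solid silver billet, one a hollow billet and one is empty: pick each up, keeping it upright, and tell by its weight which it is. Set the solid one gently down in the cup of the transport carrier and swing the red-knobbed clamp handle its quarter turn, right to the stop, so that the arm lies over the lid; stand the hollow one, as gently, in the black cork-lined tray and the empty one in the blue tray. Do not knock the setting block, the marker or the dropper bottle out of place.

Things in the scene. Friction and masses are not known exactly. Their poses are not given: they have to be found in the camera images.
- can_a_mid (a point): centre (43 mm up) of one of three identical-looking canisters, upright, 86 mm tall: aluminium body 50 mm across, black ribbed lid 52 mm across on the top 24 mm; grasp the lid from above. Weighs about 155 g empty, 375 g with the hollow billet, 620 g with the solid one (within 10 percent). Which holds what changes every time and cannot be seen; the content can shift a little inside
- can_b_mid (a point): centre (43 mm up) of one of three identical-looking canisters, upright, 86 mm tall: aluminium body 50 mm across, black ribbed lid 52 mm across on the top 24 mm; grasp the lid from above. Weighs about 155 g empty, 375 g with the hollow billet, 620 g with the solid one (within 10 percent). Which holds what changes every time and cannot be seen; the content can shift a little inside
- can_c_mid (a point): centre (43 mm up) of one of three identical-looking canisters, upright, 86 mm tall: aluminium body 50 mm across, black ribbed lid 52 mm across on the top 24 mm; grasp the lid from above. Weighs about 155 g empty, 375 g with the hollow billet, 620 g with the solid one (within 10 percent). Which holds what changes every time and cannot be seen; the content can shift a little inside
- carrier: grey steel base plate 84 x 140 x 8 mm, fixed to the bench, with a black cup and a post. Origin on the cup's axis at bench height, z up; +y points from the cup to the post, whose axis is 66 mm away and whose top is 118 mm high. Set a canister down with the jaws closing along x, so that the gripper clears the post and the knob
- cup_seat (a point): centre of the cup's floor, 12 mm above the bench; same axes as the carrier. The cup's bore is 58 mm wide, flaring to 68 mm at the rim, which is 30 mm above the bench; wall 5 mm. The lid of a canister that stands on the floor is 98 mm above the bench; the clamp's arm passes 2.5 mm above it
- clamp_knob (a point): middle of the red upright knob at the end of the clamp's handle, 125 mm above the bench: 18 mm across, from 110 to 140 mm above the bench, 60 mm from the pivot (the post's axis). The handle bar below has its top 111.5 mm above the bench. The flat steel arm reaches 62 mm out from the pivot, at right angles to the handle. y points from the pivot out along the handle, x along the arm
- clamp (a joint): angle of the clamp about the post: 0 = open (handle along the carrier's +y, arm along its +x, clear of the cup), 1.571 = locked at the end stop (handle along +x, arm along -y over the lid). Grows clockwise seen from above; needs about 2 N at the knob and stays where it is left. Starts between 0 and 0.25
- tray_cork: low square black tray lined with cork, for the hollow billet's canister: 112 x 112 mm outside, 20 mm high, walls 4 mm; fixed. Origin under its centre at bench height, inner floor 4 mm above the bench, x and y along its sides
- tray_blue: low square blue plastic tray, for the empty canister: size, walls, origin and axes as the black one; fixed. The two trays may be found in either place
- stone_setter: small black stone-setting block with a blue pad on it, 42 x 75 x 30 mm, on the bench; bystander. Origin under its middle, y along it
- marker: blue and white marker pen, 135 mm long, 17 mm thick, lying on the bench; bystander. Origin under its middle, y along it
- alcohol_bottle: small amber dropper bottle, 33 mm across, 102 mm tall, standing upright; bystander. Origin under its centre

How it is judged:
By the outcome, as a careful person would: the job done as asked, in the order asked, and still so for the second after the job is handed in, with the robot touching nothing.
It also fails if it takes over 72 s, if anything falls off the work surface, if the arm or the gripper's body presses on something with over 40 N, if the wrist force passes 120 N, or if a joint passes its speed limit or range.

ROBOT

A 6-joint arm with a two-finger parallel gripper is mounted at the origin on a cart in front of the work surface, level with it; the furniture and walls round the work are solid. World frame = base frame: x ahead of the robot, y to its left, z up, the work surface at z = 0. Lengths are in m, angles in rad, forces in N, time in s.
With the tool pointing down it reaches from about 0.35 to 0.775 m from the base axis. Payload 7.3 kg.
Tool frame: the origin (TCP) lies at the very end of the fingers, on their centre line; the grasp point (between the pads) lies 19 mm behind it (robot.tcp_to_grasp is the distance from the TCP to the grasp point, in m); x points along the fingers, y is the direction in which the jaws open and shut, and the axes are right-handed (so a half turn about x gives the same grasp; the last joint's range is limited). The gripper opens to 92 mm and grips with 3 to 60 N. Pads are 19 mm wide; open, the fingers measure 130 mm over their backs; the gripper's body (75 mm by 190 mm) begins 47 mm behind the grasp point.
Start: joints at [0.999, 0.342, 1.524, -0, 1.275, -0.146], TCP at [0.217, 0.478, 0.227] pointing down, gripper open.
Joint ranges: [-2.53, 2.53], [-0.77, 2.02], [0.04, 2.7], [-1, 4.14], [0.28, 2.66], [-3.11, 3.11]. Speed limits (rad/s): [2.57, 2.57, 3.14, 3.14, 3.14, 3.14].

INTERFACE

Orientations are given as [roll, pitch, yaw] about the fixed x, y, z axes, in that order (R = Rz(yaw) Ry(pitch) Rx(roll)).
In Python, from cell import robot gives the robot as it stands.
- The arm moves only by the tool move_arm, never from a script. Its argument "increments" is a list of rows, each a list of 4 numbers: the shift along the tool's x, y, z normalised to -1 to 1, where 1 is 40 cm, then the turn about the tool's x normalised to -1 to 1, where 1 is 60 degrees. In form: [[dx, dy, dz, twist], ...]. A call has 1 to 5 rows; each row is the pose to reach, as a shift and turn from the pose commanded when the call began, along the tool's axes at that moment; what a row does not reach only later rows make up. A row lasts 1/8 s, in which the tool goes at most 62.5 mm and 10.7 degrees, less where a joint would pass 70% of its speed; a pose out of reach is approached as far as the arm can. A call with a number of a shift or a turn outside -1 to 1 is refused whole. A call with a gripper value outside its range is refused whole. "gripper" is the closure, from 0 (fully open) to 1 (shut), set as the call begins (left out, the last holds). The fingers move at their own pace and stop on an object; "squeeze" is the grip in N (left out, the last holds). Time passes only in rows, so rows that repeat a pose let the fingers close. It gives the time, the measured TCP pose, the force and the opening at its end, in the units of the state.
- robot.observe(): the state, without advancing time (a new reading comes with each control period).
- robot.read_camera(name): name is "scene" or "side" or "wrist"; returns the picture (400x640x3 uint8, red, green, blue); there is no depth.
- robot.camera_params(name): a dict with "fx", "fy", "cx", "cy" (pixels), "k1" (the pictures are not rectified: a ray, as slopes to the right and down, at radius r is drawn at 1 + k1 r^2 times it, then the intrinsics apply), "R" (3x3) and "t" (3): a world point X has camera coordinates R X + t; the wrist camera has in their place "tool_from_camera" (4x4, takes a point from camera to tool coordinates, whose origin is the TCP and whose axes are the tool frame's). Camera axes: x right, y down, z forward; pixel columns grow to the right and rows downward; lengths in m; the calibration is good to about 2 mm. A picture is of the moment at which its call begins: read the wrist's pose just before it. camera_params takes no time and is no camera call.
- robot.hand_in(): hands the job in, once; it reports no verdict.
The state is a dict: "time": time; "qpos": joint angles; "qvel": joint speeds; "joint_efforts": joint torques, N m; "tool_pos": TCP position; "tool_rot": TCP orientation; "contact_force": force on the tool from outside, world axes, zero at the start; "torque": the same for the moment, N m; "opening": finger opening in m.
Only numpy, scipy, OpenCV 4.12 (cv2) and the standard library are available. Lean on these libraries where they do the work, as an engineer would, in place of code of your own. Each camera call takes 0.05 s, during which the arm holds its last target.

## Working session

There is one attempt and no reset: what is moved stays moved. The work goes in short steps, Python scripts to look and compute and a tool call to move; the robot and the scene stay as the last step left them, time stands still between calls to the robot, and variables do not carry over. Pictures are saved under pics/ and viewed, and the job is handed in when it is done.

Besides the shell and the picture viewer there is one more tool, called after ">>>" in YAML: its name, and indented under it one key for each argument. move_arm: Moves the arm, as the interface text tells. Its arguments: {"type":"object","properties":{"increments":{"type":"array","items":{"type":"array","items":{"type":"number"}}},"gripper":{"type":"number"},"squeeze":{"type":"number"}},"required":["increments"]}

```bash
ls; mkdir -p pics; cat > h.py <<'E'
import numpy as np, cv2
from cell import robot
def save(n,img): cv2.imwrite('pics/'+n+'.png', img[:,:,::-1])
E
python3 - <<'E'
from h import *
s=robot.observe(); print({k:np.round(v,4).tolist() for k,v in s.items()})
for n in ['scene','side','wrist']:
    save(n+'0',robot.read_camera(n)); print(n,robot.camera_params(n))
E
```

```text
pics
{'time': 0.0, 'qpos': [0.999, 0.3427, 1.525, -0.0, 1.2754, -0.146], 'qvel': [0.0012, 0.0012, -0.0016, -0.0011, 0.0, -0.001], 'joint_efforts': [-0.0031, -43.1243, -24.4214, 0.0714, 0.0561, -0.0001], 'tool_pos': [0.2166, 0.4778, 0.226], 'tool_rot': [-1.7136, 1.5692, -2.1394], 'contact_force': [0.2927, -0.6675, 0.6809], 'torque': [0.0023, 0.0065, -0.0381], 'opening': 0.0922}
scene {'fx': 489.8460322648844, 'fy': 489.8460322648844, 'cx': 317.59440070381635, 'cy': 205.35000419634218, 'k1': 0.0024149635166254373, 'R': array([[ 0.576604  , -0.81695329, -0.01073075],
       [-0.32425475, -0.21676358, -0.92079987],
       [ 0.74992445,  0.53441638, -0.38988773]]), 't': array([-0.32330659,  0.2559392 ,  0.81437362])}
side {'fx': 380.1599119809215, 'fy': 380.1599119809215, 'cx': 317.7445084077468, 'cy': 193.8153771212801, 'k1': 0.022294007497588732, 'R': array([[-0.99858192,  0.05271051,  0.00746648],
       [ 0.03709062,  0.78945598, -0.61268551],
       [-0.03818943, -0.61153974, -0.79029154]]), 't': array([0.51920889, 0.08838926, 1.23865517])}
wrist {'fx': 335.02018856769627, 'fy': 335.02018856769627, 'cx': 320.5876479184159, 'cy': 201.4702645847062, 'k1': -0.06394418192334007, 'tool_from_camera': array([[-1.17450220e-03, -2.56407778e-01,  9.66567986e-01,
        -1.59020591e-01],
       [ 9.99998853e-01,  6.23514411e-04,  1.38052865e-03,
        -1.56256113e-03],
       [-9.56647353e-04,  9.66568499e-01,  2.56406752e-01,
        -6.82205394e-02],
       [ 0.00000000e+00,  0.00000000e+00,  0.00000000e+00,
         1.00000000e+00]])}
```

View pics/scene0.png

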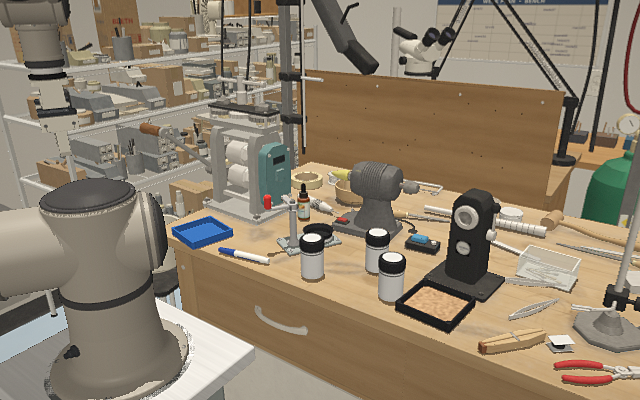

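View pics/side0.png

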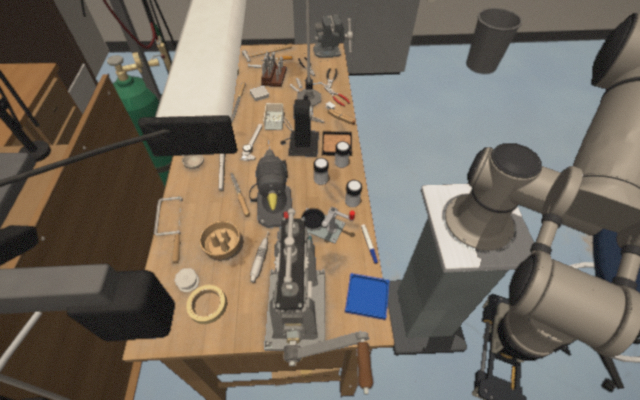

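View pics/wrist0.png

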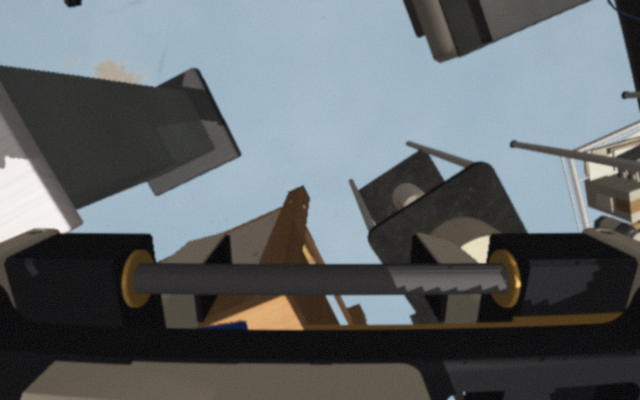

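```bash
cat >> h.py <<'E'
def ray(name,px,state=None):
    p=robot.camera_params(name)
    px=np.atleast_2d(np.asarray(px,float))
    d=(px-[p['cx'],p['cy']])/[p['fx'],p['fy']]
    u=d.copy()
    for _ in range(20): u=d/(1+p['k1']*(u**2).sum(1,keepdims=True))
    v=np.c_[u,np.ones(len(u))]
    if name!='wrist':
        R,t=p['R'],p['t']; return -R.T@t, v@R
    T=np.eye(4); from_=tool(state); T=from_@p['tool_from_camera']
    return T[:3,3], v@T[:3,:3].T
def tool(s):
    from scipy.spatial.transform import Rotation as Ro
    T=np.eye(4); T[:3,:3]=Ro.from_euler('xyz',s['tool_rot']).as_matrix(); T[:3,3]=s['tool_pos']; return T
def onz(name,px,z,state=None):
    o,d=ray(name,px,state); k=(z-o[2])/d[:,2:]; return o+k*d
def proj(name,X,state=None):
    p=robot.camera_params(name); X=np.atleast_2d(X)
    if name!='wrist': c=X@p['R'].T+p['t']
    else:
        T=np.linalg.inv(tool(state)@p['tool_from_camera']); c=X@T[:3,:3].T+T[:3,3]
    u=c[:,:2]/c[:,2:]; u=u*(1+p['k1']*(u**2).sum(1,keepdims=True))
    return u*[p['fx'],p['fy']]+[p['cx'],p['cy']]
E
python3 - <<'E'
from h import *
a=cv2.imread('pics/scene0.png')[180:330,160:480]; cv2.imwrite('pics/sc_crop.png',cv2.resize(a,None,fx=2.5,fy=2.5,interpolation=cv2.INTER_CUBIC))
a=cv2.imread('pics/side0.png')[120:330,240:400]; cv2.imwrite('pics/si_crop.png',cv2.resize(a,None,fx=2.85,fy=2.85,interpolation=cv2.INTER_CUBIC))
print(tool(robot.observe()))
E
```

```text
[[-6.16929603e-04  4.13037556e-01  9.10713784e-01  2.16655716e-01]
 [-9.85742631e-04  9.10713264e-01 -4.13037987e-01  4.77878829e-01]
 [-9.99999324e-01 -1.15254476e-03 -1.54697246e-04  2.26210405e-01]
 [ 0.00000000e+00  0.00000000e+00  0.00000000e+00  1.00000000e+00]]
```

View pics/sc_crop.png

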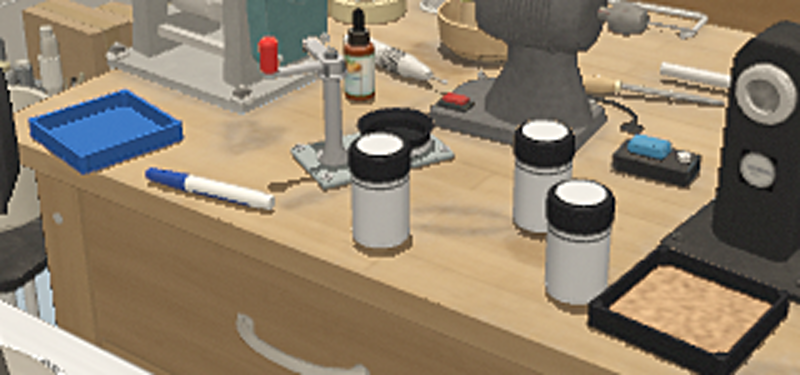

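View pics/si_crop.png

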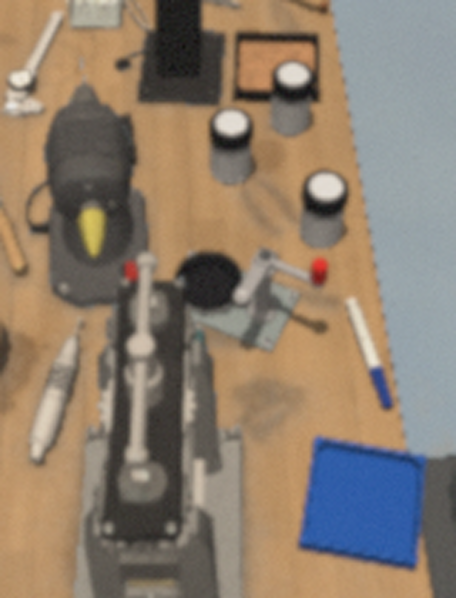

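```bash
cat > m1.py <<'E'
from h import *
sc=cv2.imread('pics/scene0.png')[:,:,::-1].astype(int); si=cv2.imread('pics/side0.png')[:,:,::-1].astype(int)
def cents(img,mask,box,amin=8):
    x0,y0,x1,y1=box; m=np.zeros(mask.shape,np.uint8); m[y0:y1,x0:x1]=mask[y0:y1,x0:x1]
    n,l,st,c=cv2.connectedComponentsWithStats(m)
    return [(c[i].round(2).tolist(),st[i].tolist()) for i in range(1,n) if st[i,4]>=amin]
for nm,img,box in [('scene',sc,(290,220,410,275)),('side',si,(300,135,370,205))]:
    w=((img.min(2)>200)&(np.ptp(img,axis=2)<25)).astype(np.uint8)
    for c,st in cents(img,w,box): print(nm,'white',c,st,onz(nm,c,0.086).round(4))
    r=((img[:,:,0]>130)&(img[:,:,1]<70)&(img[:,:,2]<70)).astype(np.uint8)
    for c,st in cents(img,r,(240,180,400,250)): print(nm,'red',c,st,onz(nm,c,0.125).round(4))
    b=((img[:,:,2]>90)&(img[:,:,0]<70)&(img[:,:,2]-img[:,:,0]>60)).astype(np.uint8)
    for c,st in cents(img,b,(150,180,480,340),4): 
        print(nm,'blue',c,st,onz(nm,c,0.01).round(4))
E
python3 m1.py
```

```text
scene white [377.37, 231.95] [369, 229, 18, 7, 102] [[ 0.5023 -0.1993  0.086 ]]
scene white [311.45, 237.41] [303, 234, 18, 8, 111] [[ 0.4021 -0.0972  0.086 ]]
scene white [392.06, 256.78] [383, 253, 19, 9, 139] [[ 0.4219 -0.2758  0.086 ]]
scene red [267.09, 202.56] [264, 196, 7, 13, 81] [[0.4253 0.0426 0.125 ]]
scene red [339.4, 219.4] [337, 217, 6, 5, 10] [[ 0.4396 -0.1427  0.125 ]]
scene blue [201.57, 232.06] [172, 216, 61, 34, 1220] [[0.3935 0.2394 0.01  ]]
scene blue [417.5, 239.98] [411, 237, 14, 6, 40] [[ 0.6558 -0.2277  0.01  ]]
scene blue [426.67, 239.17] [426, 237, 2, 5, 6] [[ 0.6721 -0.2442  0.01  ]]
scene blue [226.44, 250.59] [219, 247, 15, 9, 73] [[0.3579 0.1167 0.01  ]]
side white [342.46, 145.57] [339, 143, 8, 6, 35] [[ 0.4197 -0.2778  0.086 ]]
side white [320.71, 162.54] [317, 160, 8, 6, 41] [[ 0.5    -0.2015  0.086 ]]
side white [354.04, 184.94] [350, 182, 9, 7, 50] [[ 0.399  -0.0999  0.086 ]]
side red [285.41, 214.76] [284, 212, 4, 6, 17] [[0.616  0.0326 0.125 ]]
side red [351.62, 213.75] [350, 212, 4, 5, 16] [[0.4247 0.0382 0.125 ]]
side blue [373.4, 255.08] [371, 250, 6, 12, 25] [[0.3579 0.1131 0.01  ]]
side blue [367.61, 296.03] [346, 275, 43, 43, 1471] [[0.3926 0.2406 0.01  ]]
```

```bash
cat > m2.py <<'E'
from m1 import *
print('---')
for nm,img,box in [('scene',sc,(298,220,337,240)),('side',si,(298,205,326,232))]:
    m=(img.max(2)<70).astype(np.uint8)
    for c,st in cents(img,m,box): 
        cen=(st[0]+st[2]/2-.5,st[1]+st[3]/2-.5); print(nm,'cup',c,st,onz(nm,[c,cen],0.030).round(4).tolist())
# cork
for nm,img,box in [('scene',sc,(390,270,480,330)),('side',si,(318,128,356,160))]:
    m=(img.max(2)<75).astype(np.uint8)
    for c,st in cents(img,m,box,30): print(nm,'blk',c,st)
print(onz('scene',[(294,199)],.118), onz('side',[(332.5,209.5)],.118))
# crops big
a=sc[175:255,255:345][:,:,::-1].astype(np.uint8); cv2.imwrite('pics/car_sc.png',cv2.resize(a,None,fx=7,fy=7,interpolation=cv2.INTER_CUBIC))
a=si[195:255,290:370][:,:,::-1].astype(np.uint8); cv2.imwrite('pics/car_si.png',cv2.resize(a,None,fx=8,fy=8,interpolation=cv2.INTER_CUBIC))
E
python3 m2.py | sed -n '/---/,$p'
```

```text
---
scene cup [319.24, 229.76] [303, 223, 31, 17, 314] [[0.536, -0.0227, 0.03], [0.5287, -0.0242, 0.03]]
scene cup [301.25, 237.62] [300, 235, 4, 5, 8] [[0.4776, -0.0119, 0.03], [0.4805, -0.0105, 0.03]]
side cup [311.21, 219.27] [298, 209, 26, 23, 377] [[0.5402, -0.0121, 0.03], [0.5426, -0.0095, 0.03]]
scene blk [395.48, 271.28] [390, 270, 14, 4, 46]
scene blk [442.06, 297.07] [395, 270, 85, 60, 1867]
side blk [336.54, 132.59] [323, 132, 28, 3, 54]
side blk [339.07, 152.18] [323, 146, 29, 10, 126]
[[0.48950352 0.01563183 0.118     ]] [[0.4782115  0.01555271 0.118     ]]
```

View pics/car_sc.png

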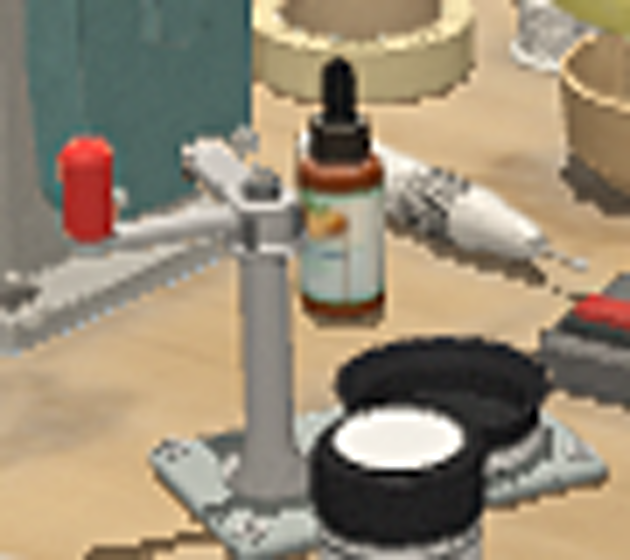

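View pics/car_si.png

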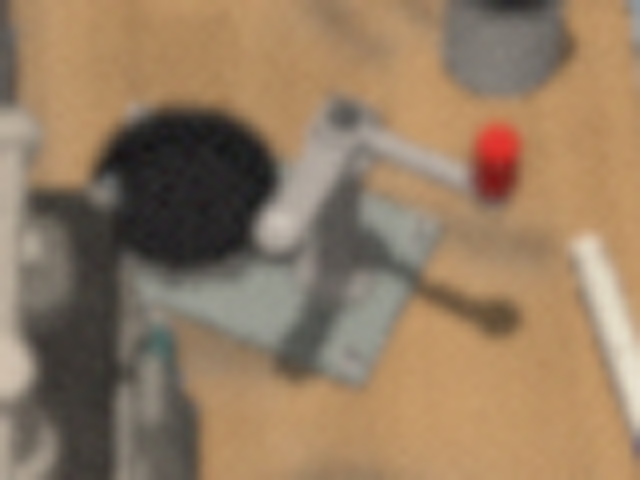

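```bash
python3 - <<'E'
from h import *
for z in (.112,.118): print('post',onz('side',[(332.9,209.4)],z).round(4),onz('scene',[(292.4,201.9)],z).round(4))
print('postbase sc',onz('scene',[(292.9,245)],.008).round(4))
print('cup',onz('side',[(313.4,218.4)],.03).round(4),onz('scene',[(318.3,230.8)],.03).round(4))
print('knobtop',onz('side',[(352.1,212.1)],.14).round(4),onz('scene',[(267.2,196.2)],.14).round(4))
print(onz('scene',[(302.8,228.8),(333.6,229.3)],.03).round(4))
E
```

```text
post [[0.4764 0.011  0.112 ]] [[0.4848 0.0169 0.112 ]]
post [[0.477  0.0152 0.118 ]] [[0.4735 0.0079 0.118 ]]
postbase sc [[0.4699 0.0078 0.008 ]]
cup [[ 0.5331 -0.0151  0.03  ]] [[ 0.53   -0.0241  0.03  ]]
knobtop [[0.425  0.0428 0.14  ]] [[0.4268 0.0425 0.14  ]]
[[ 0.518   0.0138  0.03  ]
 [ 0.5577 -0.0503  0.03  ]]
```

```bash
python3 - <<'E'
from h import *
print('bottle',onz('scene',[(303.9,219)],0).round(4))
s=robot.observe()
# sc_crop/2.5+(160,180)
f=lambda x,y:(160+x/2.5,180+y/2.5)
print('blue tray rim corners',onz('scene',[f(30,122),f(124,90),f(183,127),f(84,155)],.02).round(4))
g=lambda x,y:(240+x/2.85,120+y/2.85)
print(' side',onz('side',[g(317,437),g(427,457),g(415,566),g(300,548)],.02).round(4))
print('cork rim',onz('scene',[f(590,308),f(660,250),f(788,298),f(722,350)],.02).round(4))
print(' side',onz('side',[g(236,33),g(319,33),g(318,102),g(235,98)],.02).round(4))
print('setter',onz('scene',[f(655,160)],.03).round(4),'marker',onz('scene',[f(147,175),f(273,200)],.008).round(4))
E
```

```text
bottle [[0.6182 0.0858 0.    ]]
blue tray rim corners [[0.3511 0.2991 0.02  ]
 [0.4591 0.2787 0.02  ]
 [0.4289 0.163  0.02  ]
 [0.3321 0.1982 0.02  ]]
 side [[0.4324 0.1743 0.02  ]
 [0.3247 0.2012 0.02  ]
 [0.3547 0.3097 0.02  ]
 [0.4608 0.2874 0.02  ]]
cork rim [[ 0.3743 -0.3122  0.02  ]
 [ 0.4801 -0.3216  0.02  ]
 [ 0.4707 -0.4299  0.02  ]
 [ 0.3802 -0.4131  0.02  ]]
 side [[ 0.4783 -0.4221  0.02  ]
 [ 0.3664 -0.417   0.02  ]
 [ 0.3814 -0.2898  0.02  ]
 [ 0.4869 -0.3017  0.02  ]]
setter [[ 0.606  -0.2601  0.03  ]] marker [[0.3525 0.1365 0.008 ]
 [0.3825 0.0074 0.008 ]]
```

```bash
python3 - <<'E'
from h import *
f=lambda x,y:(160+x/2.5,180+y/2.5)
print('mill base',onz('scene',[f(105,62),f(240,106),f(330,75)],0.0).round(4))
print('motor base',onz('scene',[f(432,130),f(560,165),f(625,140)],0.0).round(4))
g=lambda x,y:(240+x/2.85,120+y/2.85)
print('mill side img base',onz('side',[g(243,430),g(205,430)],0).round(4), onz('side',[g(205,340),g(190,280)],.12).round(3))
print('motor',onz('side',[g(150,210),g(145,300)],0.02).round(4),onz('side',[g(135,150)],0.1).round(4))
print('stand',onz('side',[g(140,100),g(222,100)],0.01).round(4))
a=cv2.imread('pics/scene0.png')[60:260,190:400]; cv2.imwrite('pics/mill.png',cv2.resize(a,None,fx=3,fy=3))
E
```

```text
mill base [[0.5327 0.3912 0.    ]
 [0.5293 0.179  0.    ]
 [0.6484 0.1502 0.    ]]
motor base [[ 0.5953 -0.0231  0.    ]
 [ 0.6003 -0.1671  0.    ]
 [ 0.684  -0.1954  0.    ]]
mill side img base [[0.5058 0.1531 0.    ]
 [0.5451 0.1511 0.    ]] [[0.543 0.115 0.12 ]
 [0.555 0.044 0.12 ]]
motor [[ 0.5979 -0.1251  0.02  ]
 [ 0.605   0.0008  0.02  ]] [[ 0.611  -0.1497  0.1   ]]
stand [[ 0.6089 -0.3133  0.01  ]
 [ 0.5032 -0.3085  0.01  ]]
```

View pics/mill.png

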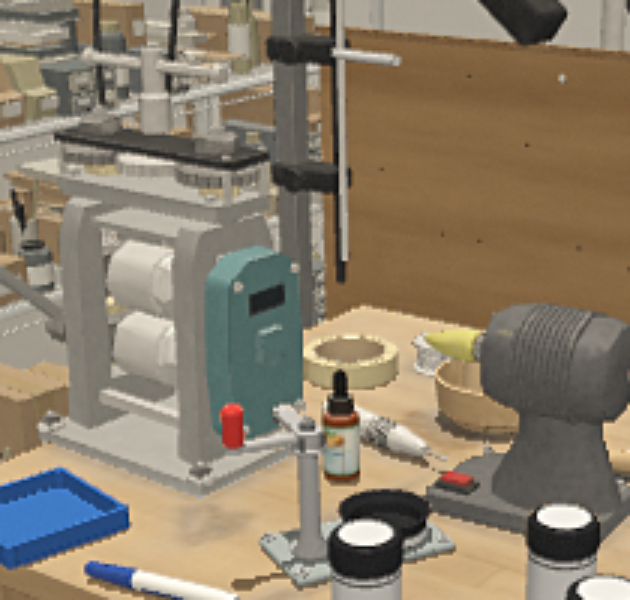

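```bash
cat >> h.py <<'E'
def tri(pa,pb,na='scene',nb='side',sa=None,sb=None):
    o1,d1=ray(na,pa,sa); o2,d2=ray(nb,pb,sb); d1=d1[0]; d2=d2[0]
    k=np.linalg.lstsq(np.c_[d1,-d2],o2-o1,rcond=None)[0]
    a=o1+k[0]*d1; b=o2+k[1]*d2; return ((a+b)/2).round(4), np.linalg.norm(a-b).round(4)
E
python3 - <<'E'
from h import *
g=lambda x,y:(240+x/2.85,120+y/2.85); f=lambda x,y:(190+x/3,60+y/3)
print('cone tip',tri(f(428,343),g(93,252)))
print('cone base',tri(f(475,348),g(92,215)))
print('motor body near end top/bottom', onz('scene',[f(487,310),f(487,390)],.15))
print('motor near edge side, z=.15', onz('side',[g(133,170),g(50,150)],.15))
for z in (.1,.15,.2): print(z,onz('scene',[f(560,308)],z))
E
```

```text
cone tip (array([0.6519, 0.0143, 0.1321]), np.float64(0.0017))
cone base (array([ 0.6539, -0.0311,  0.1355]), np.float64(0.0005))
motor body near end top/bottom [[ 0.70857455 -0.00893382  0.15      ]
 [ 0.54361611 -0.10993862  0.15      ]]
motor near edge side, z=.15 [[ 0.61062736 -0.07825829  0.15      ]
 [ 0.69922013 -0.11028745  0.15      ]]
0.1 [[0.88469121 0.01387766 0.1       ]]
0.15 [[ 0.74838222 -0.05925112  0.15      ]]
0.2 [[ 0.61207323 -0.1323799   0.2       ]]
```

>>> move_arm:
  increments:
    - [-0.03,-0.455,0.595,0]
    - [-0.03,-0.455,0.595,0]
    - [-0.03,-0.455,0.595,0]
    - [-0.03,-0.455,0.595,0]
    - [-0.03,-0.455,0.595,0]

```text
time: 0.78
tool_pos: [0.3591, 0.212, 0.2388]
tool_rot: [0.471, 1.57, 0.045]
contact_force: [0.7, 0.8, 0.7]
opening: 0.0919
```

>>> move_arm:
  increments:
    - [-0.03,-0.455,0.595,0]
    - [-0.03,-0.455,0.595,0]
    - [-0.03,-0.455,0.595,0]
    - [-0.03,-0.455,0.595,0]
    - [-0.03,-0.455,0.595,0]

```text
time: 1.4
tool_pos: [0.5007, -0.0524, 0.2506]
tool_rot: [2.334, 1.571, 1.907]
contact_force: [0.8, 0.0, 0.8]
opening: 0.0921
```

```bash
python3 - <<'E'
from h import *
s=robot.observe(); im=robot.read_camera('wrist'); save('wrist1',im); np.save('s1.npy',s,allow_pickle=True)
print(tool(s).round(4), s['time'])
pts={'A':(.401,-.0985,.086),'B':(.501,-.2,.086),'C':(.421,-.277,.086),'knob':(.425,.0405,.125),'piv':(.475,.013,.118),'cup':(.533,-.019,.03)}
for k,v in pts.items(): print(k,proj('wrist',v,s).round(1))
E
```

```text
[[-0.000e+00  4.143e-01  9.102e-01  5.007e-01]
 [ 1.000e-04  9.102e-01 -4.143e-01 -5.240e-02]
 [-1.000e+00  1.000e-04 -1.000e-04  2.506e-01]
 [ 0.000e+00  0.000e+00  0.000e+00  1.000e+00]] 1.4
A [[233.2 109.6]]
B [[192.9 242. ]]
C [[ 91.8 204.1]]
knob [[388.4  63.5]]
piv [[378.8 134.5]]
cup [[359.2 187.4]]
```

View pics/wrist1.png

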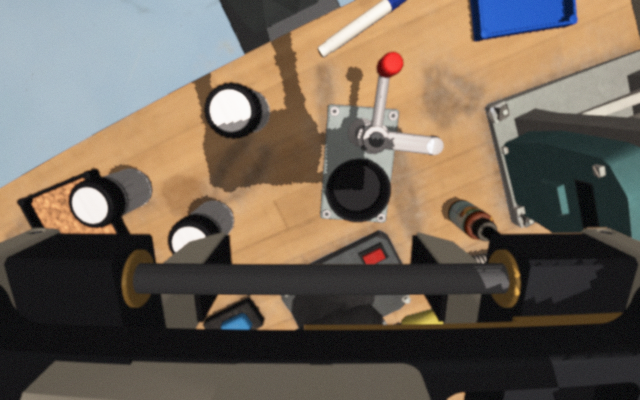

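```bash
python3 - <<'E'
from h import *
s=np.load('s1.npy',allow_pickle=True).item()
im=cv2.imread('pics/wrist1.png'); 
a=im[40:235,300:460]; cv2.imwrite('pics/w1car.png',cv2.resize(a,None,fx=3,fy=3,interpolation=cv2.INTER_CUBIC))
img=im[:,:,::-1].astype(int)
def cents(mask,box,amin=30):
    x0,y0,x1,y1=box; m=np.zeros(mask.shape,np.uint8); m[y0:y1,x0:x1]=mask[y0:y1,x0:x1]
    cs,_=cv2.findContours(m,cv2.RETR_EXTERNAL,cv2.CHAIN_APPROX_NONE)
    return [cv2.minEnclosingCircle(c)+(cv2.fitEllipse(c),) for c in cs if cv2.contourArea(c)>amin]
w=((img.min(2)>185)&(np.ptp(img,axis=2)<30)).astype(np.uint8)
for c,r,e in cents(w,(190,70,260,140)): print('A',c,r,onz('wrist',[c,e[0]],.086,s).round(4))
for c,r,e in cents(w,(60,170,125,235)): print('C',c,r,onz('wrist',[c,e[0]],.086,s).round(4))
for c,r,e in cents(w,(160,215,210,254)): print('B',c,r,onz('wrist',[c,e[0]],.086,s).round(4))
b=(img.max(2)<75).astype(np.uint8)
for c,r,e in cents(b,(315,145,400,232)): print('cup',c,r,e,onz('wrist',[c,e[0]],.03,s).round(4))
rd=((img[:,:,0]>150)&(img[:,:,1]<80)).astype(np.uint8)
for c,r,e in cents(rd,(370,40,410,90)): print('knob',c,r,onz('wrist',[c,e[0]],.14,s).round(4))
E
```

```text
A (230.04893493652344, 109.2719497680664) 20.50374412536621 [[ 0.3995 -0.101   0.086 ]
 [ 0.3975 -0.1009  0.086 ]]
C (89.7264175415039, 204.72640991210938) 18.824981689453125 [[ 0.4206 -0.2795  0.086 ]
 [ 0.4207 -0.28    0.086 ]]
B (188.5, 241.0) 16.620868682861328 [[ 0.4981 -0.2037  0.086 ]
 [ 0.4929 -0.2042  0.086 ]]
cup (357.1849670410156, 188.9185028076172) 32.558692932128906 ((357.33099365234375, 189.29286193847656), (62.415653228759766, 63.79033660888672), 91.88443756103516) [[ 0.5337 -0.0218  0.03  ]
 [ 0.5342 -0.0218  0.03  ]]
knob (391.4220886230469, 63.084415435791016) 11.215960502624512 [[0.4264 0.0392 0.14  ]
 [0.4263 0.0399 0.14  ]]
```

View pics/w1car.png

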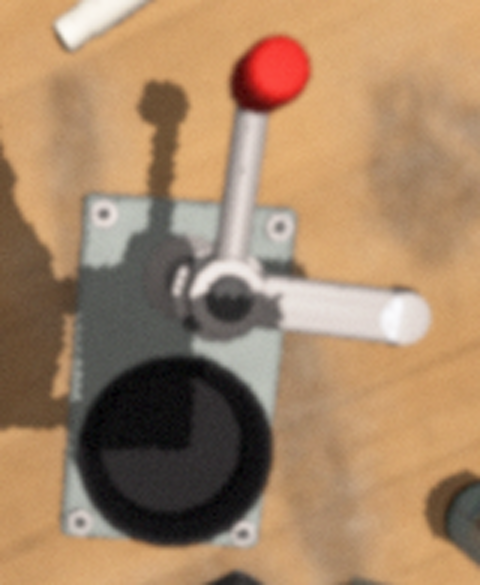

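```bash
python3 - <<'E'
from h import *
s=np.load('s1.npy',allow_pickle=True).item()
f=lambda x,y:(300+x/3,40+y/3)
c=onz('wrist',[f(104,214),f(280,227),f(242,534),f(80,521)],.009,s); print(c.round(4))
d=(c[0]-c[3]+c[1]-c[2])[:2]; print('yaw of +y deg',np.degrees(np.arctan2(d[1],d[0])))
d=(c[1]-c[0]+c[2]-c[3])[:2]; print('yaw of +x deg',np.degrees(np.arctan2(d[1],d[0])))
p=onz('wrist',[f(229,299)],.118,s)[0]; print('piv',p.round(4), onz('wrist',[f(229,299)],.124,s).round(4))
for a in (p,): 
  v=np.array([.4264,.0396])-a[:2]; print(np.hypot(*v),np.degrees(np.arctan2(v[1],v[0])))
  v=a[:2]-np.array([.534,-.0218]); print(np.hypot(*v),np.degrees(np.arctan2(v[1],v[0])))
# cork, rim in wrist
E
```

```text
[[ 0.4432 -0.0094  0.009 ]
 [ 0.4757  0.0511  0.009 ]
 [ 0.5857 -0.0092  0.009 ]
 [ 0.5524 -0.0686  0.009 ]]
yaw of +y deg 151.42001387148122
yaw of +x deg 61.23438637890156
piv [0.4782 0.0094 0.118 ] [[0.4774 0.0086 0.124 ]]
0.060001430327647355 149.72560771042558
0.06389012053420763 150.81914247480273
```

>>> move_arm:
  increments:
    - [0.325,-0.212,-0.18,0.07]
    - [0.325,-0.212,-0.18,0.07]
    - [0.325,-0.212,-0.18,0.07]
    - [0.48,-0.212,-0.18,0.07]
    - [0.48,-0.212,-0.18,0.07]

```text
time: 2.08
tool_pos: [0.3962, -0.0961, 0.0558]
tool_rot: [-3.081, 1.561, 2.702]
contact_force: [0.7, -0.4, 0.6]
opening: 0.0914
```

```bash
cat > st.py <<'E'
from h import *
s=robot.observe(); T=tool(s); print(s['time'],'pos',T[:3,3].round(4),'yaw y',np.degrees(np.arctan2(T[1,1],T[0,1])).round(2),'F',np.round(s['contact_force'],2),'open',round(s['opening'],4),'tilt',T[2,1:3].round(4),'tq',np.round(s['torque'],3))
import sys
if len(sys.argv)>3:
    X=np.array([float(v) for v in sys.argv[1:4]]); d=T[:3,:3].T@(X-T[:3,3]); print('units to go',(d/.4).round(4), 'twist', round((np.degrees(np.arctan2(T[1,1],T[0,1]))-float(sys.argv[4]))/60,4) if len(sys.argv)>4 else '')
E
python3 st.py .400 -.1 .058 61.3
```

```text
2.075 pos [ 0.3962 -0.0961  0.0558] yaw y 61.37 F [ 0.68 -0.35  0.62] open 0.0914 tilt [-0.0006 -0.0101] tq [ 0.038 -0.022  0.019]
units to go [-0.0057 -0.004   0.0129] twist 0.0011
```

>>> move_arm:
  increments:
    - [0,0,0.006,0]
    - [0,0,0.006,0]
    - [0,0,0.006,0]
    - [0,0,0.006,0]
    - [0,0,0.006,0]
  gripper: 1
  squeeze: 35

```text
time: 2.7
tool_pos: [0.4018, -0.0991, 0.0593]
tool_rot: [-0.277, 1.569, -0.776]
contact_force: [-1.5, -3.2, 6.5]
opening: 0.0509
```

```bash
python3 st.py
```

```text
2.7 pos [ 0.4018 -0.0991  0.0593] yaw y 61.43 F [-1.53 -3.18  6.55] open 0.0509 tilt [-0.0004  0.0015] tq [-0.402  0.351 -0.026]
```

>>> move_arm:
  increments:
    - [-0.03,0,0,0]
    - [-0.12,0,0,0]
    - [-0.22,0,0,0]
    - [-0.25,0,0,0]
    - [-0.25,0,0,0]

```text
time: 3.32
tool_pos: [0.4013, -0.0984, 0.1586]
tool_rot: [0.679, 1.57, 0.18]
contact_force: [-0.2, 0.2, -5.7]
opening: 0.0511
```

>>> move_arm:
  increments:
    - [0,0,0,0]
    - [0,0,0,0]

```text
time: 3.58
tool_pos: [0.4007, -0.0982, 0.1574]
tool_rot: [-3.104, 1.568, 2.68]
contact_force: [0.8, -0.2, -6.1]
opening: 0.0503
```

```bash
python3 st.py .5335 -.021 .158 61.3
```

```text
3.575 pos [ 0.4007 -0.0982  0.1574] yaw y 61.4 F [ 0.77 -0.17 -6.06] open 0.0503 tilt [-0.0001 -0.003 ] tq [-0.003 -0.024 -0.025]
units to go [-0.0021  0.3285  0.199 ] twist 0.0017
```

>>> move_arm:
  increments:
    - [0,0,0,0]
    - [0,0,0,0]

```text
time: 3.82
tool_pos: [0.4014, -0.0985, 0.1584]
tool_rot: [3.038, 1.57, 2.539]
contact_force: [-0.2, -0.3, -5.7]
opening: 0.0506
```

>>> move_arm:
  increments:
    - [0,0.06,0.036,0]
    - [0,0.15,0.09,0]
    - [0,0.24,0.145,0]
    - [0,0.3,0.182,0]
    - [0,0.328,0.199,0]

```text
time: 4.45
tool_pos: [0.535, -0.0207, 0.1582]
tool_rot: [-3.079, 1.57, 2.706]
contact_force: [0.4, -0.1, -6.7]
opening: 0.0506
```

>>> move_arm:
  increments:
    - [0,0,0,0]
    - [0,0,0,0]

```text
time: 4.7
tool_pos: [0.5331, -0.022, 0.1585]
tool_rot: [-2.644, 1.569, 3.139]
contact_force: [0.4, -0.3, -6.6]
opening: 0.0507
```

```bash
python3 st.py .5338 -.0215 .0725 61.3; python3 - <<'E'
from h import *
for n in ('scene','side'):
    im=robot.read_camera(n); save(n+'2',im)
a=cv2.imread('pics/scene2.png')[150:270,240:380]; b=cv2.imread('pics/side2.png')[160:260,270:380]
cv2.imwrite('pics/c2.png',np.hstack([cv2.resize(a,(420,360),interpolation=cv2.INTER_CUBIC),cv2.resize(b,(380,360),interpolation=cv2.INTER_CUBIC)]))
E
```

```text
4.7 pos [ 0.5331 -0.022   0.1585] yaw y 61.38 F [ 0.35 -0.27 -6.64] open 0.0507 tilt [-0.0007 -0.0012] tq [0.019 0.01  0.022]
units to go [0.215  0.002  0.0011] twist 0.0013
```

View pics/c2.png

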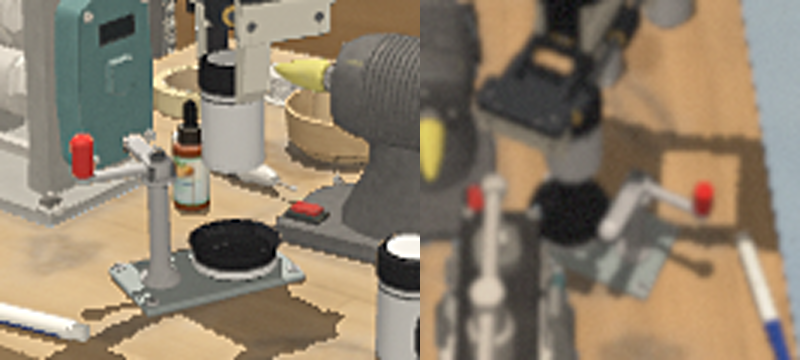

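>>> move_arm:
  increments:
    - [0.04,0.001,0.001,0]
    - [0.1,0.001,0.001,0]
    - [0.15,0.001,0.001,0]
    - [0.175,0.001,0.001,0]
    - [0.185,0.001,0.001,0]

```text
time: 5.42
tool_pos: [0.5346, -0.0216, 0.0846]
tool_rot: [-3.018, 1.571, 2.766]
contact_force: [-0.2, 0.4, -5.9]
opening: 0.0506
```

```bash
python3 st.py .5338 -.0215 .0725 61.3
```

```text
5.425 pos [ 0.5346 -0.0216  0.0846] yaw y 61.38 F [-0.2   0.38 -5.92] open 0.0506 tilt [-0.     -0.0002] tq [ 0.009 -0.061 -0.041]
units to go [ 0.0303 -0.0007 -0.0018] twist 0.0014
```

>>> move_arm:
  increments:
    - [0.008,0,-0.001,0]
    - [0.015,0,-0.001,0]
    - [0.021,0,-0.001,0]
    - [0.025,0,-0.001,0]
    - [0.027,0,-0.001,0]

```text
time: 6.05
tool_pos: [0.5344, -0.0211, 0.0739]
tool_rot: [1.635, 1.571, 1.136]
contact_force: [0.3, -0.6, -5.5]
opening: 0.0505
```

```bash
python3 st.py .5338 -.0215 .0713 61.3
```

```text
6.05 pos [ 0.5344 -0.0211  0.0739] yaw y 61.4 F [ 0.33 -0.55 -5.48] open 0.0505 tilt [ 0.0001 -0.    ] tq [ 0.049 -0.059  0.067]
units to go [ 0.0064 -0.0015 -0.0009] twist 0.0017
```

>>> move_arm:
  increments:
    - [0.002,0,0,0]
    - [0.004,0,0,0]
    - [0.005,0,0,0]
    - [0.006,0,0,0]
    - [0.006,0,0,0]

```text
time: 6.68
tool_pos: [0.5344, -0.0211, 0.0715]
tool_rot: [1.093, 1.571, 0.594]
contact_force: [-0.2, 1.1, -5.9]
opening: 0.0505
```

```bash
python3 st.py .5338 -.0215 .0713 61.3
```

```text
6.675 pos [ 0.5344 -0.0211  0.0715] yaw y 61.4 F [-0.16  1.07 -5.87] open 0.0505 tilt [0.0002 0.0001] tq [-0.008 -0.058  0.056]
units to go [ 0.0006 -0.0015 -0.001 ] twist 0.0017
```

>>> move_arm:
  increments:
    - [0.0015,0,0,0]
    - [0.003,0,0,0]
    - [0.003,0,0,0]

```text
time: 7.05
tool_pos: [0.5348, -0.0214, 0.0713]
tool_rot: [0.223, 1.569, -0.276]
contact_force: [-2.1, -1.4, 5.7]
opening: 0.0505
```

>>> move_arm:
  increments:
    - [0.0015,0,0,0]
    - [0.003,0,0,0]
    - [0.003,0,0,0]

```text
time: 7.42
tool_pos: [0.5351, -0.0215, 0.0713]
tool_rot: [0.181, 1.568, -0.318]
contact_force: [-5.7, -1.6, 13.6]
opening: 0.0505
```

>>> move_arm:
  increments:
    - [-0.004,0,0,0]
    - [-0.004,0,0,0]

```text
time: 7.68
tool_pos: [0.5348, -0.0213, 0.0713]
tool_rot: [0.206, 1.57, -0.293]
contact_force: [-3.3, -0.8, 5.9]
opening: 0.0506
```

>>> move_arm:
  increments:
    - [0,0,0,0]
    - [0,0,0,0]
    - [0,0,0,0]
  gripper: 0.15

```text
time: 8.05
tool_pos: [0.5345, -0.021, 0.0705]
tool_rot: [1.535, 1.571, 1.036]
contact_force: [-0.4, 0.3, 0.5]
opening: 0.0753
```

>>> move_arm:
  increments:
    - [-0.05,0,0,0]
    - [-0.2,0,0,0]
    - [-0.33,0,0,0]
    - [-0.33,0,0,0]

```text
time: 8.55
tool_pos: [0.5367, -0.0214, 0.207]
tool_rot: [0.336, 1.562, -0.163]
contact_force: [-0.5, -0.1, -0.4]
opening: 0.0782
```

```bash
python3 st.py .4262 .0397 .2 30; python3 - <<'E'
from h import *
s=np.load('s1.npy',allow_pickle=True).item()
f=lambda x,y:(190+x/3,60+y/3)
print(onz('scene',[f(215,440),f(250,440),f(300,420)],.03).round(3))
print('wrist base edge',onz('wrist',[(488,105),(517,227)],.01,s).round(3))
for z in (.05,.1,.15,.2): print(z,'teal',onz('wrist',[(505,145),(515,205)],z,s).round(3).tolist())
print('teal top', tri(f(235,255),(505,145),'scene','wrist',None,s), tri(f(205,285),(505,145),'scene','wrist',None,s))
s2=robot.observe(); im=robot.read_camera('wrist'); save('wrist2',im); np.save('s2.npy',s2,allow_pickle=True)
print(s2['qpos'])
E
```

```text
8.55 pos [ 0.5367 -0.0214  0.207 ] yaw y 61.42 F [-0.47 -0.14 -0.44] open 0.0782 tilt [0.003  0.0087] tq [ 0.017 -0.058 -0.052]
units to go [ 0.0148  0.002  -0.316 ] twist 0.5236
[[0.567 0.189 0.03 ]
 [0.584 0.163 0.03 ]
 [0.647 0.155 0.03 ]]
wrist base edge [[0.509 0.158 0.01 ]
 [0.671 0.148 0.01 ]]
0.05 teal [[0.55, 0.144, 0.05], [0.621, 0.136, 0.05]]
0.1 teal [[0.535, 0.121, 0.1], [0.595, 0.113, 0.1]]
0.15 teal [[0.519, 0.097, 0.15], [0.57, 0.091, 0.15]]
0.2 teal [[0.503, 0.073, 0.2], [0.544, 0.068, 0.2]]
teal top (array([0.484 , 0.0652, 0.2399]), np.float64(0.025)) (array([0.4871, 0.0871, 0.2107]), np.float64(0.0449))
[-1.82756416e-01  3.75383932e-01  1.53058434e+00  1.90250626e-04
  1.22640666e+00 -1.25470679e+00]
```

View pics/wrist2.png

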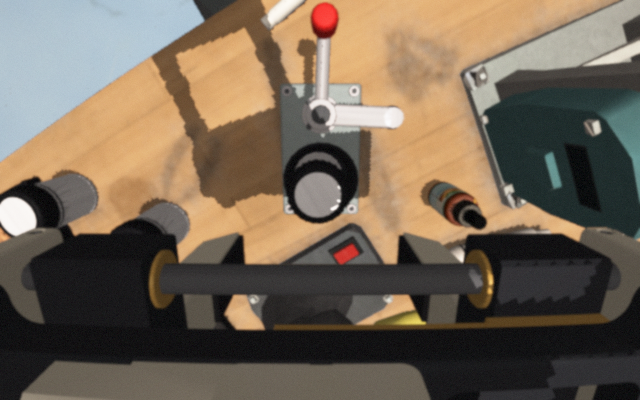

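```bash
python3 - <<'E'
from h import *
s=np.load('s2.npy',allow_pickle=True).item()
img=cv2.imread('pics/wrist2.png')[:,:,::-1].astype(int)
m=((img[:,:,0]>170)&(img[:,:,1]<70)).astype(np.uint8); m[60:]=0
c=max(cv2.findContours(m,cv2.RETR_EXTERNAL,cv2.CHAIN_APPROX_NONE)[0],key=cv2.contourArea); print(cv2.minEnclosingCircle(c))
print(onz('wrist',[cv2.minEnclosingCircle(c)[0]],.14,s).round(4), onz('wrist',[(319,114)],.12,s).round(4), 'lid',onz('wrist',[(317.5,194)],.098,s).round(4))
E
python3 st.py .426 .04 .2 150
```

```text
((324.7233581542969, 16.10481071472168), 13.217750549316406)
[[0.4267 0.0402 0.14  ]] [[0.4772 0.0086 0.12  ]] lid [[ 0.533  -0.0232  0.098 ]]
8.6 pos [ 0.5353 -0.0212  0.2044] yaw y 61.41 F [-0.91  0.45 -0.56] open 0.0774 tilt [0.0015 0.004 ] tq [ 0.017 -0.034  0.004]
units to go [ 0.0097  0.0036 -0.3132] twist -1.4765
```

>>> move_arm:
  increments:
    - [0,0.004,-0.313,-0.85]
    - [0,0.004,-0.313,-0.85]
    - [0,0.004,-0.313,-0.85]
    - [0,0.004,-0.313,-0.85]
    - [0,0.004,-0.313,-0.85]
  gripper: 0.55

```text
time: 9.22
tool_pos: [0.4242, 0.0404, 0.2013]
tool_rot: [2.612, 1.568, 3.008]
contact_force: [-0.5, 1.0, -0.1]
opening: 0.0417
```

>>> move_arm:
  increments:
    - [0,0,0,-0.63]
    - [0,0,0,-0.63]
    - [0,0,0,-0.63]
    - [0,0,0,-0.63]
    - [0,0,0,-0.63]

```text
time: 9.85
tool_pos: [0.4245, 0.0403, 0.2014]
tool_rot: [1.946, 1.568, 2.996]
contact_force: [-0.4, -0.1, -0.2]
opening: 0.0415
```

```bash
python3 st.py .4266 .04 .117 150
```

```text
9.85 pos [0.4245 0.0403 0.2014] yaw y 150.15 F [-0.37 -0.13 -0.23] open 0.0415 tilt [ 0.0025 -0.001 ] tq [0.084 0.061 0.015]
units to go [ 0.211  -0.0055  0.0023] twist 0.0024
```

>>> move_arm:
  increments:
    - [0.08,-0.005,0.002,0]
    - [0.17,-0.005,0.002,0]
    - [0.21,-0.005,0.002,0]
    - [0.21,-0.005,0.002,0]

```text
time: 10.35
tool_pos: [0.4261, 0.04, 0.1172]
tool_rot: [1.984, 1.567, 3.032]
contact_force: [0.7, 0.4, 0.9]
opening: 0.0414
```

>>> move_arm:
  increments:
    - [0,0,0,0]
    - [0,0,0,0]
    - [0,0,0,0]
  gripper: 1
  squeeze: 15

```text
time: 10.72
tool_pos: [0.4258, 0.0407, 0.1191]
tool_rot: [1.576, 1.567, 2.626]
contact_force: [-2.7, 1.8, 9.9]
opening: 0.0173
```

```bash
python3 st.py; python3 - <<'E'
import numpy as np
from h import *
s=robot.observe(); T=tool(s)
piv=np.array([.4763,.0098]); p=T[:2,3]; v=p-piv; r=np.hypot(*v); a0=np.arctan2(v[1],v[0]); print(r,np.degrees(a0))
r=.060
for th in np.linspace(a0,np.radians(61.3-1),13)[1:]:
    X=np.r_[piv+r*np.array([np.cos(th),np.sin(th)]),T[2,3]]
    print(np.degrees(th).round(1),X.round(4),((T[:3,:3].T@(X-T[:3,3]))/.4).round(3))
E
```

```text
10.725 pos [0.4258 0.0407 0.1191] yaw y 150.16 F [-2.67  1.76  9.93] open 0.0173 tilt [ 0.0034 -0.    ] tq [ 0.501  0.645 -0.01 ]
0.0591847667227944 148.5386785133318
141.2 [0.4295 0.0474 0.1191] [0.    0.    0.019]
133.8 [0.4347 0.0531 0.1191] [-0.    -0.004  0.038]
126.5 [0.4406 0.058  0.1191] [-0.    -0.011  0.056]
119.1 [0.4471 0.0622 0.1191] [-0.    -0.019  0.073]
111.8 [0.454  0.0655 0.1191] [-0.    -0.03   0.089]
104.4 [0.4614 0.0679 0.1191] [-0.    -0.043  0.103]
97.1 [0.4689 0.0693 0.1191] [-0.    -0.058  0.116]
89.7 [0.4766 0.0698 0.1191] [-0.    -0.074  0.126]
82.4 [0.4843 0.0693 0.1191] [-0.    -0.091  0.135]
75.0 [0.4918 0.0678 0.1191] [-0.    -0.109  0.141]
67.7 [0.4991 0.0653 0.1191] [-0.    -0.128  0.145]
60.3 [0.506  0.0619 0.1191] [-0.001 -0.148  0.146]
```

>>> move_arm:
  increments:
    - [-0.006,0,0.01,0]
    - [-0.008,0,0.019,0]
    - [-0.008,-0.002,0.028,0]
    - [-0.008,-0.004,0.038,0]
    - [-0.008,-0.007,0.047,0]

```text
time: 11.35
tool_pos: [0.4377, 0.0556, 0.1212]
tool_rot: [1.81, 1.567, 2.861]
contact_force: [-5.7, 1.5, -15.3]
opening: 0.0169
```

```bash
python3 st.py .4471 .0622 .119 150
```

```text
11.35 pos [0.4377 0.0556 0.1212] yaw y 150.2 F [ -5.67   1.45 -15.33] open 0.0169 tilt [ 0.0038 -0.0009] tq [ 0.252  1.042 -0.19 ]
units to go [ 0.0055 -0.0121  0.026 ] twist 0.0033
```

>>> move_arm:
  increments:
    - [0.004,-0.004,0.009,0]
    - [0.004,-0.012,0.026,0]
    - [0.004,-0.022,0.042,0]
    - [0.004,-0.035,0.056,0]
    - [0.004,-0.05,0.069,0]

```text
time: 11.98
tool_pos: [0.4686, 0.0737, 0.121]
tool_rot: [0.873, 1.562, 1.922]
contact_force: [-10.1, 22.7, -2.3]
opening: 0.0175
```

```bash
python3 st.py .4766 .0698 .119 150
```

```text
11.975 pos [0.4686 0.0737 0.121 ] yaw y 150.1 F [-10.1   22.74  -2.3 ] open 0.0175 tilt [0.0069 0.0058] tq [ 4.004  1.758 -0.273]
units to go [ 0.0049 -0.0223  0.0014] twist 0.0017
```

```bash
python3 - <<'E'
from h import *
for n in ('scene','wrist','side'):
    im=robot.read_camera(n); save(n+'3',im)
a=cv2.imread('pics/scene3.png')[150:270,240:380]; b=cv2.imread('pics/side3.png')[160:260,270:380]
cv2.imwrite('pics/c3.png',np.vstack([np.hstack([cv2.resize(a,(350,300),interpolation=cv2.INTER_CUBIC),cv2.resize(b,(330,300),interpolation=cv2.INTER_CUBIC)]),cv2.resize(cv2.imread('pics/wrist3.png')[120:400],(680,297))]))
E
python3 st.py
```

```text
12.125 pos [0.4698 0.074  0.1211] yaw y 150.13 F [-6.93 22.62 -3.83] open 0.0173 tilt [0.0047 0.0073] tq [ 3.992  1.166 -0.21 ]
```

View pics/c3.png

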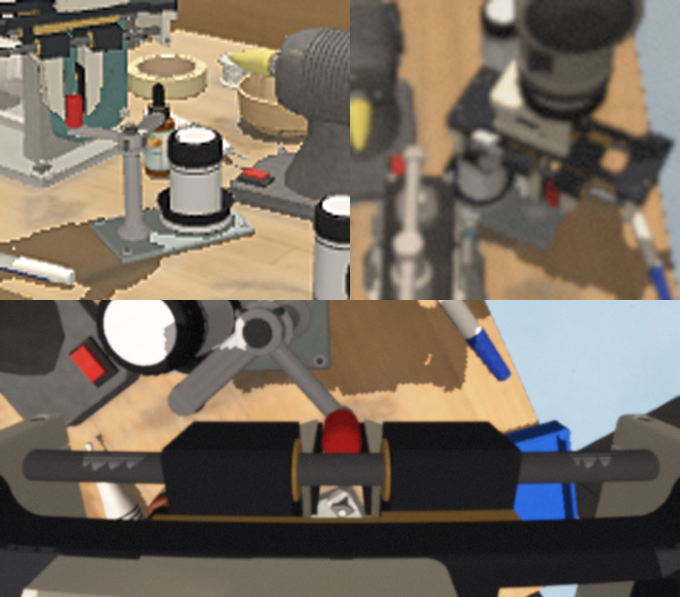

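>>> move_arm:
  increments:
    - [0,0,0,0]
    - [0,0,0,0]
  gripper: 0.65

```text
time: 12.38
tool_pos: [0.473, 0.0694, 0.1224]
tool_rot: [-1.009, 1.564, 0.043]
contact_force: [-0.1, -0.5, -0.4]
opening: 0.0303
```

```bash
python3 - <<'E'
from h import *
s=robot.observe(); save('wrist4',robot.read_camera('wrist')); print(tool(s)[:3,3],s['opening'],s['contact_force'])
cv2.imwrite('pics/w4.png',cv2.resize(cv2.imread('pics/wrist4.png')[100:320,150:450],None,fx=2.6,fy=2.6))
np.save('s4.npy',s,allow_pickle=True)
E
```

```text
[0.47299795 0.06942534 0.1224226 ] 0.030263393191120827 [-0.10692657 -0.50250103 -0.37295951]
```

View pics/w4.png

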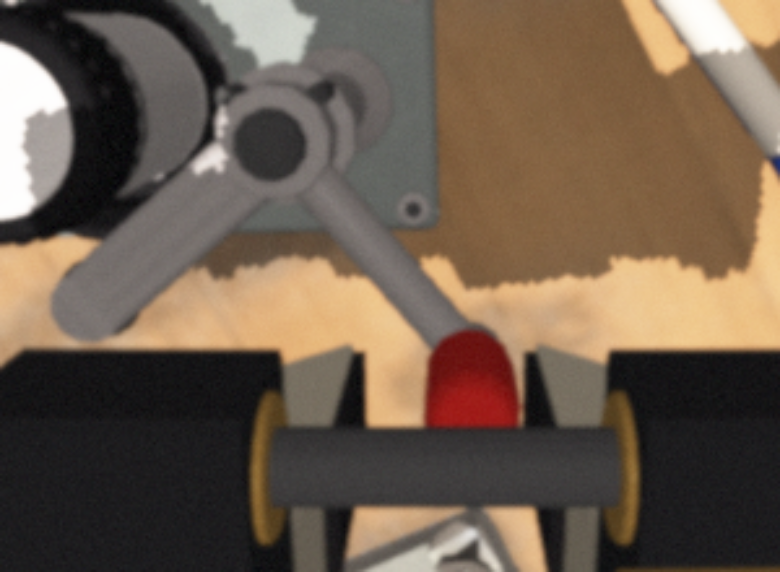

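```bash
python3 - <<'E'
from h import *
s=np.load('s4.npy',allow_pickle=True).item()
p=onz('wrist',[(253.8,153.8)],.12,s)[0]; k=onz('wrist',[(329.2,229),(325,224.5)],.1115,s); print(p.round(4),k.round(4))
a=onz('wrist',[(298,196)],.1115,s)[0]; print(a.round(4)) 
for q in (k[0],k[1],a):
  v=q-p; print(np.degrees(np.arctan2(v[1],v[0])),np.hypot(v[0],v[1]))
E
python3 st.py
```

```text
[0.4762 0.0089 0.12  ] [[0.4648 0.0631 0.1115]
 [0.4655 0.0597 0.1115]]
[0.47   0.0391 0.1115]
101.9561072759681 0.055345420977471624
101.95734179691568 0.05193871671350634
101.66720409557733 0.030798275537344256
12.425 pos [0.4728 0.0691 0.1222] yaw y 150.23 F [-0.57  0.29  0.78] open 0.0314 tilt [-0.0056  0.0033] tq [0.121 0.081 0.024]
```

>>> move_arm:
  increments:
    - [0,0.018,-0.014,-0.12]
    - [0,0.018,-0.014,-0.25]
    - [0,0.018,-0.014,-0.25]

```text
time: 12.8
tool_pos: [0.4627, 0.0674, 0.1215]
tool_rot: [-1.299, 1.567, 0.012]
contact_force: [-0.1, -0.4, 0.7]
opening: 0.0322
```

>>> move_arm:
  increments:
    - [0,0,0,0]
    - [0,0,0,0]
    - [0,0,0,0]
  gripper: 1
  squeeze: 25

```text
time: 13.18
tool_pos: [0.4622, 0.067, 0.1208]
tool_rot: [-1.619, 1.568, -0.307]
contact_force: [2.2, -3.6, 3.2]
opening: 0.0173
```

```bash
python3 st.py; python3 - <<'E'
import numpy as np
from h import *
s=robot.observe(); T=tool(s)
piv=np.array([.4762,.0093]); p=T[:2,3]; v=p-piv; r=np.hypot(*v); a0=np.arctan2(v[1],v[0]); print(r,np.degrees(a0))
for th in np.linspace(a0,np.radians(61.3-3),11)[1:]:
    X=np.r_[piv+.06*np.array([np.cos(th),np.sin(th)]),T[2,3]]
    print(np.degrees(th).round(1),X.round(4),((T[:3,:3].T@(X-T[:3,3]))/.4).round(3))
E
```

```text
13.175 pos [0.4622 0.067  0.1208] yaw y 165.16 F [ 2.21 -3.55  3.18] open 0.0173 tilt [-0.0026 -0.0001] tq [-0.733 -0.377  0.011]
0.05937222686804475 103.60394190913892
99.1 [0.4667 0.0685 0.1208] [ 0.    -0.01   0.007]
94.5 [0.4714 0.0691 0.1208] [ 0.    -0.021  0.011]
90.0 [0.4762 0.0693 0.1208] [ 0.    -0.032  0.014]
85.5 [0.4809 0.0691 0.1208] [ 0.    -0.044  0.017]
81.0 [0.4856 0.0686 0.1208] [ 0.    -0.056  0.019]
76.4 [0.4903 0.0676 0.1208] [ 0.    -0.067  0.019]
71.9 [0.4948 0.0663 0.1208] [ 0.    -0.079  0.019]
67.4 [0.4993 0.0647 0.1208] [ 0.    -0.091  0.018]
62.8 [0.5036 0.0627 0.1208] [ 0.    -0.103  0.016]
58.3 [0.5077 0.0603 0.1208] [ 0.    -0.114  0.013]
```

>>> move_arm:
  increments:
    - [0,-0.01,0.006,0]
    - [0,-0.021,0.011,0]
    - [0,-0.032,0.014,0]
    - [0,-0.044,0.017,0]
    - [0,-0.056,0.019,0]

```text
time: 13.8
tool_pos: [0.4826, 0.0708, 0.1205]
tool_rot: [1.222, 1.565, 2.533]
contact_force: [-6.8, 4.1, 10.0]
opening: 0.0168
```

```bash
python3 st.py .4948 .0663 .1208 165
```

```text
13.8 pos [0.4826 0.0708 0.1205] yaw y 165.1 F [-6.8   4.08  9.95] open 0.0168 tilt [0.0053 0.0019] tq [ 0.859  1.394 -0.396]
units to go [-0.001  -0.0323 -0.0031] twist 0.0017
```

>>> move_arm:
  increments:
    - [0,-0.011,0,0]
    - [0,-0.023,0,0]
    - [0,-0.035,-0.001,0]
    - [0,-0.045,-0.003,0]
    - [0,-0.052,-0.004,0]

```text
time: 14.42
tool_pos: [0.5026, 0.0644, 0.1201]
tool_rot: [1.111, 1.565, 2.422]
contact_force: [-4.4, 7.5, 6.7]
opening: 0.0173
```

>>> move_arm:
  increments:
    - [0,0,0,0]

```text
time: 14.55
tool_pos: [0.5029, 0.0643, 0.1201]
tool_rot: [1.02, 1.566, 2.331]
contact_force: [-3.4, 5.8, 4.7]
opening: 0.0171
```

```bash
python3 - <<'E'
from h import *
s=robot.observe(); T=tool(s)
print(T[:3,3],s['contact_force'],s['opening']); v=T[:2,3]-[.4762,.0093]; print(np.degrees(np.arctan2(v[1],v[0])),np.hypot(*v))
s=robot.observe(); save('wrist5',robot.read_camera('wrist')); np.save('s5.npy',s,allow_pickle=True)
cv2.imwrite('pics/w5.png',cv2.resize(cv2.imread('pics/wrist5.png')[60:320,100:450],None,fx=2.2,fy=2.2))
E
```

```text
[0.50293142 0.06431097 0.12010807] [-3.36682897  5.79541988  4.66376993] 0.017093923321329973
64.08354153423234 0.061161883971014845
```

View pics/w5.png

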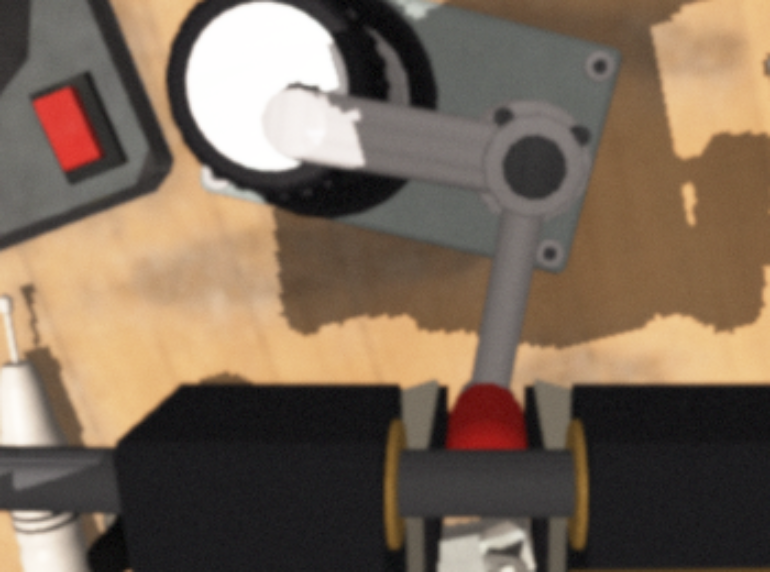

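>>> move_arm:
  increments:
    - [0,-0.005,-0.001,0]
    - [0,-0.01,-0.003,0]
    - [0,-0.01,-0.003,0]

```text
time: 14.98
tool_pos: [0.5062, 0.0622, 0.1201]
tool_rot: [1.084, 1.565, 2.395]
contact_force: [-4.0, 7.4, 4.5]
opening: 0.0171
```

>>> move_arm:
  increments:
    - [0,-0.005,-0.002,0]
    - [0,-0.01,-0.004,0]
    - [0,-0.01,-0.004,0]

```text
time: 15.35
tool_pos: [0.5064, 0.0621, 0.1199]
tool_rot: [1.219, 1.557, 2.53]
contact_force: [-14.7, 17.2, 12.9]
opening: 0.0172
```

```bash
python3 - <<'E'
from h import *
s=robot.observe(); T=tool(s)
print(T[:3,3],s['contact_force'],s['opening']); v=T[:2,3]-[.4762,.0093]; print(np.degrees(np.arctan2(v[1],v[0])),np.hypot(*v))
E
```

```text
[0.50639266 0.0620925  0.11987998] [-14.73824603  17.23124846  12.86066367] 0.01724556462962399
60.23424225387 0.06081648234553876
```

>>> move_arm:
  increments:
    - [0,0,0,0]
    - [0,0,0,0]
  gripper: 0.65

```text
time: 15.6
tool_pos: [0.5109, 0.0582, 0.12]
tool_rot: [1.398, 1.569, 2.711]
contact_force: [0.9, 0.2, -1.3]
opening: 0.0306
```

>>> move_arm:
  increments:
    - [-0.06,0.012,0.004,0]
    - [-0.2,0.012,0.004,0]
    - [-0.35,0.012,0.004,0]
    - [-0.35,0.012,0.004,0]

```text
time: 16.1
tool_pos: [0.5096, 0.0602, 0.2651]
tool_rot: [-1.321, 1.561, -0.009]
contact_force: [0.1, 0.5, 0.0]
opening: 0.0324
```

```bash
python3 - <<'E'
from h import *
s=robot.observe(); save('wrist6',robot.read_camera('wrist')); np.save('s6.npy',s,allow_pickle=True)
E
python3 st.py .45 -.1 .26 61.3
```

```text
16.15 pos [0.5082 0.0602 0.2622] yaw y 165.17 F [-0.89 -0.49 -0.43] open 0.0322 tilt [-0.0044  0.0012] tq [ 0.108  0.155 -0.013]
units to go [ 0.0048  0.0381 -0.4244] twist 1.7312
```

View pics/wrist6.png

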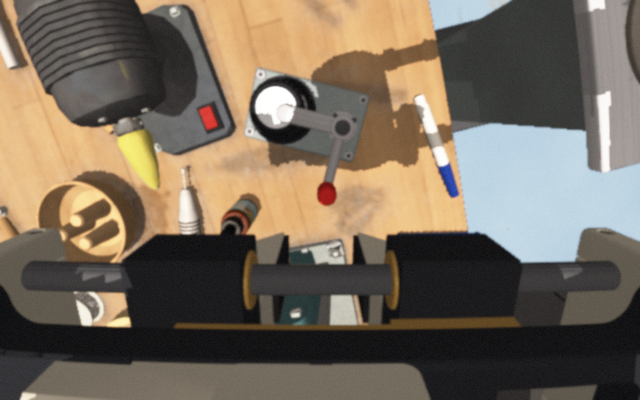

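```bash
python3 - <<'E'
from h import *
s=np.load('s6.npy',allow_pickle=True).item()
img=cv2.imread('pics/wrist6.png')[:,:,::-1].astype(int)
m=((img[:,:,0]>130)&(img[:,:,1]<60)).astype(np.uint8); m[:170]=0; m[:,:300]=0;m[:,350:]=0
c=max(cv2.findContours(m,cv2.RETR_EXTERNAL,cv2.CHAIN_APPROX_NONE)[0],key=cv2.contourArea); k=cv2.minEnclosingCircle(c); print(k)
K=onz('wrist',[k[0]],.128,s)[0]; P=onz('wrist',[(342.5,127)],.12,s)[0]; A=onz('wrist',[(284,112)],.107,s)[0]
print(K.round(4),P.round(4),A.round(4))
for q in (K,A): v=q-P; print(np.degrees(np.arctan2(v[1],v[0])),np.hypot(v[0],v[1]))
c=onz('wrist',[(261,74),(363,99),(348,155),(249,130)],.009,s); 
v=c[1]-c[0]+c[2]-c[3]; print('plate +y',np.degrees(np.arctan2(v[1],v[0])))
E
```

```text
((326.5, 195.39999389648438), 8.832425117492676)
[0.5067 0.0642 0.128 ] [0.4777 0.0091 0.12  ] [ 0.5259 -0.0171  0.107 ]
62.23146214738037 0.062300307042538215
-28.510965653883627 0.05482985756456982
plate +y 151.46714851778086
```

>>> move_arm:
  increments:
    - [0,-0.15,-0.637,0.85]
    - [0,-0.15,-0.637,0.85]
    - [0,-0.15,-0.637,0.85]
    - [0,-0.15,-0.637,0.85]
    - [0,-0.15,-0.637,0.85]
  gripper: 0

```text
time: 16.77
tool_pos: [0.4989, -0.2049, 0.2579]
tool_rot: [2.349, 1.567, 2.761]
contact_force: [-0.1, 0.7, -0.2]
opening: 0.0776
```

>>> move_arm:
  increments:
    - [0,0,0,0.82]
    - [0,0,0,0.82]
    - [0,0,0,0.82]
    - [0,0,0,0.82]
    - [0,0,0,0.82]

```text
time: 17.4
tool_pos: [0.4995, -0.2011, 0.2583]
tool_rot: [2.995, 1.567, 2.554]
contact_force: [-0.1, 0.6, -0.6]
opening: 0.0916
```

```bash
python3 - <<'E'
from h import *
s=robot.observe(); save('wrist7',robot.read_camera('wrist')); np.save('s7.npy',s,allow_pickle=True)
E
python3 st.py .5005 -.2015 .059 65
```

```text
17.45 pos [ 0.4995 -0.2011  0.2583] yaw y 64.52 F [-0.03  0.1  -0.36] open 0.0921 tilt [ 0.0005 -0.0036] tq [ 0.03  -0.006 -0.004]
units to go [ 4.983e-01 -2.000e-04  4.500e-03] twist -0.008
```

View pics/wrist7.png

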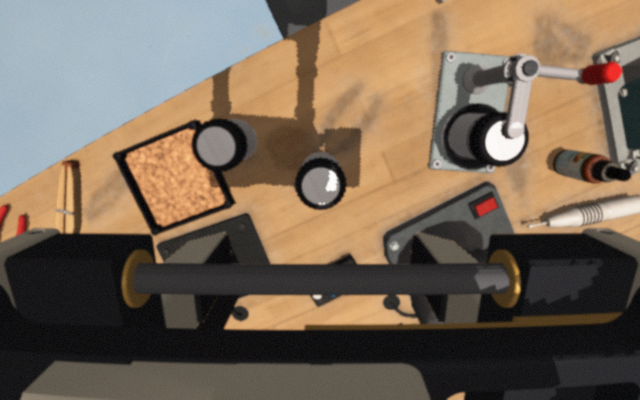

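```bash
python3 - <<'E'
from h import *
s=np.load('s7.npy',allow_pickle=True).item()
im=cv2.imread('pics/wrist7.png'); img=im[:,:,::-1].astype(int)
cv2.imwrite('pics/w7.png',cv2.resize(im[105:240,100:360],None,fx=3,fy=3,interpolation=cv2.INTER_CUBIC))
cork=((img[:,:,0]-img[:,:,2]>45)&(img[:,:,0]>130)).astype(np.uint8)
n,l,st,c=cv2.connectedComponentsWithStats(cork)
i=l[190,165]; print(st[i],c[i]) 
cs=cv2.findContours((l==i).astype(np.uint8),cv2.RETR_EXTERNAL,cv2.CHAIN_APPROX_NONE)[0][0]; print(cv2.minAreaRect(cs))
print('C,B',onz('wrist',[(220,145),(320.5,181)],.086,s).round(4))
E
```

```text
[ 126  129   99   97 5614] [173.20092626 178.65764161]
((174.8148651123047, 178.54852294921875), (85.24095916748047, 74.73136901855469), 65.85445404052734)
C,B [[ 0.4218 -0.2753  0.086 ]
 [ 0.497  -0.2011  0.086 ]]
```

View pics/w7.png

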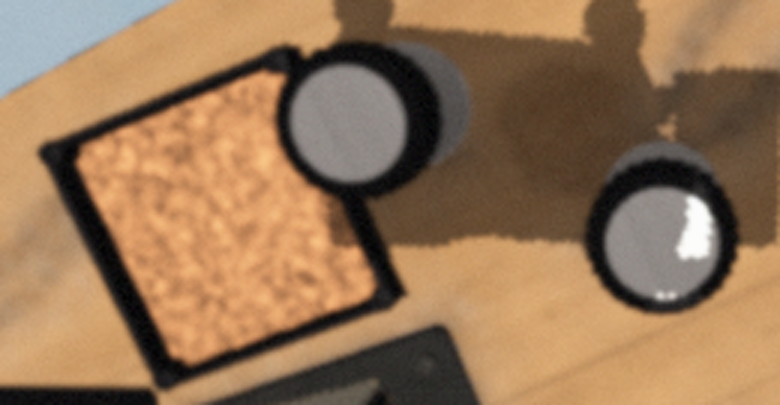

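```bash
python3 - <<'E'
from h import *
s=np.load('s7.npy',allow_pickle=True).item()
print('C,B',onz('wrist',[(216,146.3),(320.7,185.7)],.086,s).round(4))
c=onz('wrist',[(115,155),(197.7,121),(233.3,202.7),(155,232.7)],.02,s); print(c.round(4),c.mean(0).round(4))
E
python3 st.py .5005 -.2015 .059 65
```

```text
C,B [[ 0.4212 -0.2795  0.086 ]
 [ 0.5014 -0.203   0.086 ]]
[[ 0.3727 -0.4181  0.02  ]
 [ 0.3829 -0.3057  0.02  ]
 [ 0.4874 -0.3153  0.02  ]
 [ 0.4789 -0.4263  0.02  ]] [ 0.4305 -0.3664  0.02  ]
17.45 pos [ 0.4995 -0.2011  0.2583] yaw y 64.52 F [-0.03  0.1  -0.36] open 0.0921 tilt [ 0.0005 -0.0036] tq [ 0.03  -0.006 -0.004]
units to go [ 4.983e-01 -2.000e-04  4.500e-03] twist -0.008
```

>>> move_arm:
  increments:
    - [0.15,-0.001,0.004,0]
    - [0.3,-0.001,0.004,0]
    - [0.43,-0.001,0.004,0]
    - [0.498,-0.001,0.004,0]
    - [0.498,-0.001,0.004,0]

```text
time: 18.08
tool_pos: [0.4993, -0.2012, 0.0581]
tool_rot: [3.031, 1.564, 2.596]
contact_force: [-0.4, -0.2, 0.1]
opening: 0.0914
```

>>> move_arm:
  increments:
    - [0,0,0,0]
    - [0,0,0,0]
    - [0,0,0,0]
    - [0,0,0,0]
  gripper: 1
  squeeze: 35

```text
time: 18.58
tool_pos: [0.5017, -0.2025, 0.0617]
tool_rot: [-0.011, 1.57, -0.447]
contact_force: [0.4, -0.2, -0.4]
opening: 0.0568
```

>>> move_arm:
  increments:
    - [-0.03,0,0,0]
    - [-0.12,0,0,0]
    - [-0.22,0,0,0]
    - [-0.25,0,0,0]
    - [-0.25,0,0,0]

```text
time: 19.2
tool_pos: [0.5014, -0.2023, 0.1612]
tool_rot: [0.118, 1.57, -0.319]
contact_force: [-1.1, 0.3, -4.0]
opening: 0.0505
```

>>> move_arm:
  increments:
    - [0,0,0,0]
    - [0,0,0,0]

```text
time: 19.45
tool_pos: [0.5008, -0.202, 0.1596]
tool_rot: [3.031, 1.568, 2.594]
contact_force: [0.4, -0.1, -4.3]
opening: 0.0509
```

>>> move_arm:
  increments:
    - [0,0,0,0]

```text
time: 19.58
tool_pos: [0.5012, -0.2022, 0.1602]
tool_rot: [2.979, 1.569, 2.542]
contact_force: [-0.3, 0.1, -3.3]
opening: 0.0506
```

```bash
python3 - <<'E'
from h import *
s=robot.observe(); F=[]
for n in ('scene','side'):
    im=robot.read_camera(n); save(n+'8',im); F.append(robot.observe()['contact_force'][2])
print(F)
print(proj('scene',[[.501,-.202,z] for z in (.095,.1,.105,.11,.164,.19)]).round(1), proj('side',[[.501,-.202,z] for z in (.1,.164,.186)]).round(1))
a=cv2.imread('pics/scene8.png')[150:280,310:450]; b=cv2.imread('pics/side8.png')[100:200,280:380]
cv2.imwrite('pics/c8.png',np.hstack([cv2.resize(a,(420,390),interpolation=cv2.INTER_CUBIC),cv2.resize(b,(380,390),interpolation=cv2.INTER_CUBIC)]))
E
python3 st.py .429 -.365 .16 65
```

```text
[np.float64(-3.5279925367998723), np.float64(-3.449204200488797)]
[[378.3 228.7]
 [378.4 226.6]
 [378.5 224.4]
 [378.6 222.3]
 [379.6 198.7]
 [380.1 187. ]] [[320.5 159.6]
 [320.7 145.9]
 [320.8 140.9]]
19.675 pos [ 0.5013 -0.2023  0.1606] yaw y 65.0 F [ 0.14 -0.55 -3.45] open 0.0504 tilt [ 0.0002 -0.0008] tq [-0.056 -0.002 -0.019]
units to go [ 0.0015 -0.445   0.008 ] twist 0.0
```

View pics/c8.png

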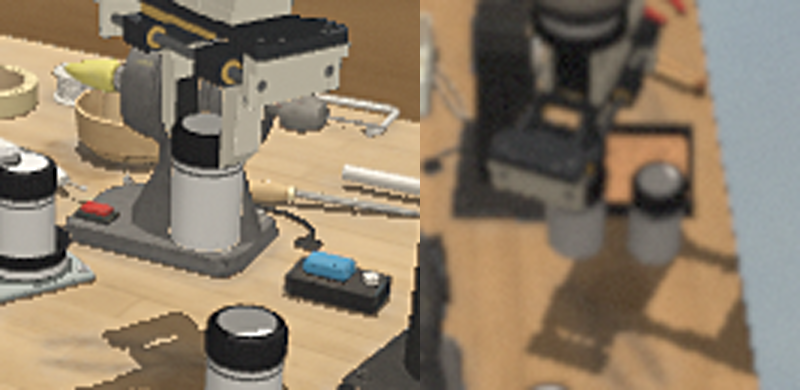

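```bash
python3 - <<'E'
from h import *
o,d=ray('scene',[(467,217),(466,190),(463,275),(488,235)]); 
for x in (.5,.52,.54,.56):
    k=(x-o[0])/d[:,:1]; print(x,(o+k*d).round(3).tolist())
E
python3 st.py .429 -.365 .19 90
```

```text
0.5 [[0.5, -0.387, 0.169], [0.5, -0.379, 0.222], [0.5, -0.393, 0.046], [0.5, -0.429, 0.144]]
0.52 [[0.52, -0.381, 0.16], [0.52, -0.373, 0.214], [0.52, -0.387, 0.034], [0.52, -0.424, 0.134]]
0.54 [[0.54, -0.375, 0.151], [0.54, -0.367, 0.206], [0.54, -0.381, 0.022], [0.54, -0.419, 0.124]]
0.56 [[0.56, -0.369, 0.142], [0.56, -0.361, 0.198], [0.56, -0.375, 0.01], [0.56, -0.414, 0.115]]
19.675 pos [ 0.5013 -0.2023  0.1606] yaw y 65.0 F [ 0.14 -0.55 -3.45] open 0.0504 tilt [ 0.0002 -0.0008] tq [-0.056 -0.002 -0.019]
units to go [-0.0735 -0.445   0.0079] twist -0.4166
```

>>> move_arm:
  increments:
    - [-0.06,-0.04,0,-0.05]
    - [-0.073,-0.15,0.004,-0.18]
    - [-0.073,-0.28,0.006,-0.3]
    - [-0.073,-0.39,0.008,-0.4]
    - [-0.073,-0.445,0.008,-0.417]

```text
time: 20.3
tool_pos: [0.428, -0.3672, 0.1901]
tool_rot: [-2.039, 1.57, -2.039]
contact_force: [0.6, -0.7, -4.6]
opening: 0.0508
```

>>> move_arm:
  increments:
    - [0,0,0,0]
    - [0,0,0,0]

```text
time: 20.55
tool_pos: [0.4293, -0.3644, 0.1901]
tool_rot: [1.637, 1.57, 1.637]
contact_force: [-1.0, 0.7, -4.1]
opening: 0.0509
```

```bash
python3 st.py .429 -.366 .08 90
```

```text
20.55 pos [ 0.4293 -0.3644  0.1901] yaw y 90.01 F [-0.97  0.71 -4.08] open 0.0509 tilt [ 0.0009 -0.0001] tq [ 0.056 -0.035 -0.067]
units to go [ 0.2752 -0.0043 -0.0008] twist 0.0002
```

>>> move_arm:
  increments:
    - [0.05,-0.019,-0.001,0]
    - [0.13,-0.019,-0.001,0]
    - [0.21,-0.019,-0.001,0]
    - [0.26,-0.019,-0.001,0]
    - [0.278,-0.019,-0.001,0]

```text
time: 21.18
tool_pos: [0.4289, -0.3711, 0.078]
tool_rot: [2.181, 1.568, 2.183]
contact_force: [-0.1, -0.0, -3.2]
opening: 0.0506
```

>>> move_arm:
  increments:
    - [0.004,0,0,0]
    - [0.008,0,0,0]
    - [0.011,0,0,0]
    - [0.013,0,0,0]
    - [0.014,0,0,0]

```text
time: 21.8
tool_pos: [0.4288, -0.3728, 0.0736]
tool_rot: [-0.476, 1.571, -0.476]
contact_force: [0.5, -0.1, -4.7]
opening: 0.051
```

>>> move_arm:
  increments:
    - [0.003,0,0,0]
    - [0.005,0,0,0]
    - [0.006,0,0,0]
    - [0.007,0,0,0]
    - [0.007,0,0,0]

```text
time: 22.42
tool_pos: [0.4288, -0.3726, 0.0706]
tool_rot: [1.566, 1.571, 1.566]
contact_force: [0.6, -0.2, -3.7]
opening: 0.0506
```

>>> move_arm:
  increments:
    - [0.002,0,0,0]
    - [0.004,0,0,0]
    - [0.004,0,0,0]

```text
time: 22.8
tool_pos: [0.4291, -0.3727, 0.0699]
tool_rot: [-0.559, 1.57, -0.558]
contact_force: [-1.0, 1.8, 5.3]
opening: 0.0504
```

>>> move_arm:
  increments:
    - [-0.002,0,0,0]
    - [-0.002,0,0,0]

```text
time: 23.05
tool_pos: [0.429, -0.3727, 0.0699]
tool_rot: [-0.295, 1.57, -0.294]
contact_force: [0.9, 1.3, 1.8]
opening: 0.0503
```

>>> move_arm:
  increments:
    - [0,0,0,0]
    - [0,0,0,0]
    - [0,0,0,0]
  gripper: 0.28

```text
time: 23.42
tool_pos: [0.4287, -0.3728, 0.0698]
tool_rot: [-2.393, 1.571, -2.393]
contact_force: [0.3, 0.6, -0.6]
opening: 0.0656
```

>>> move_arm:
  increments:
    - [-0.04,0,0,0]
    - [-0.15,0,0,0]
    - [-0.28,0,0,0]
    - [-0.42,0,0,0]
    - [-0.45,0,0,0]

```text
time: 24.05
tool_pos: [0.4299, -0.3739, 0.2555]
tool_rot: [-0.846, 1.562, -0.845]
contact_force: [-0.4, 0.5, -0.6]
opening: 0.0663
```

```bash
python3 - <<'E'
from h import *
s=robot.observe(); save('wrist9',robot.read_camera('wrist')); np.save('s9.npy',s,allow_pickle=True)
E
python3 st.py .4212 -.279 .16 150
```

```text
24.1 pos [ 0.4296 -0.3736  0.2547] yaw y 90.03 F [ 0.31 -1.13  1.21] open 0.0659 tilt [-0.0056  0.005 ] tq [-0.018  0.047 -0.007]
units to go [ 0.2352  0.2379 -0.0221] twist -0.9996
```

View pics/wrist9.png

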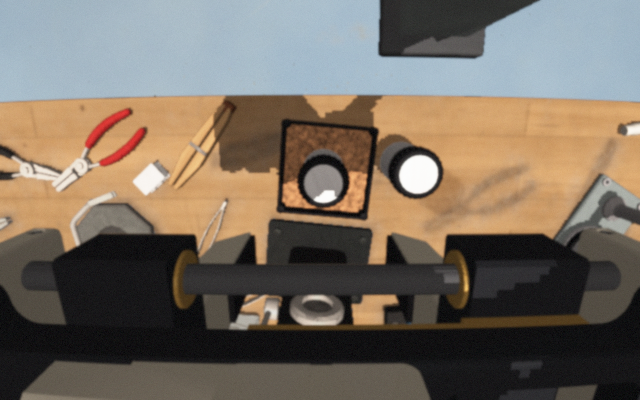

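```bash
python3 - <<'E'
from h import *
s=np.load('s9.npy',allow_pickle=True).item()
img=cv2.imread('pics/wrist9.png').astype(int)
m=(img.min(2)>185).astype(np.uint8); m[:,:380]=0; m[:,450:]=0; m[:130]=0; m[215:]=0
c=max(cv2.findContours(m,cv2.RETR_EXTERNAL,cv2.CHAIN_APPROX_NONE)[0],key=cv2.contourArea); k=cv2.minEnclosingCircle(c); print(k, onz('wrist',[k[0]],.086,s).round(4),'B',onz('wrist',[(324,182)],.09,s).round(4))
E
python3 st.py .421 -.2795 .16 45
```

```text
((418.2090759277344, 173.79090881347656), 19.707427978515625) [[ 0.4204 -0.279   0.086 ]] B [[ 0.4283 -0.3729  0.09  ]]
24.1 pos [ 0.4296 -0.3736  0.2547] yaw y 90.03 F [ 0.31 -1.13  1.21] open 0.0659 tilt [-0.0056  0.005 ] tq [-0.018  0.047 -0.007]
units to go [ 0.2352  0.2366 -0.0226] twist 0.7504
```

>>> move_arm:
  increments:
    - [0.1,0.12,-0.01,0.17]
    - [0.2,0.236,-0.022,0.34]
    - [0.23,0.236,-0.022,0.52]
    - [0.23,0.236,-0.022,0.69]
    - [0.23,0.236,-0.022,0.75]
  gripper: 0

```text
time: 24.72
tool_pos: [0.4192, -0.2774, 0.1566]
tool_rot: [-3.103, 1.568, 2.393]
contact_force: [-0.3, 0.2, -0.1]
opening: 0.0918
```

```bash
python3 st.py .421 -.2795 .060 45
```

```text
24.725 pos [ 0.4192 -0.2774  0.1566] yaw y 44.85 F [-0.32  0.17 -0.06] open 0.0918 tilt [-0.0001 -0.003 ] tq [-0.037  0.008 -0.065]
units to go [ 0.2415 -0.0004  0.0077] twist -0.0025
```

>>> move_arm:
  increments:
    - [0.1,0,0.004,0]
    - [0.19,0,0.005,0]
    - [0.241,0,0.005,0]
    - [0.241,0,0.005,0]

```text
time: 25.22
tool_pos: [0.4198, -0.2784, 0.0594]
tool_rot: [-3.105, 1.565, 2.394]
contact_force: [-0.1, -0.7, 0.1]
opening: 0.0922
```

>>> move_arm:
  increments:
    - [0,0,0,0]
    - [0,0,0,0]
    - [0,0,0,0]
    - [0,0,0,0]
    - [0,0,0,0]
  gripper: 1
  squeeze: 30

```text
time: 25.85
tool_pos: [0.4216, -0.2797, 0.0618]
tool_rot: [0.512, 1.57, -0.273]
contact_force: [0.7, 1.3, 1.5]
opening: 0.051
```

>>> move_arm:
  increments:
    - [0,0,0,0]
    - [0,0,0,0]

```text
time: 26.1
tool_pos: [0.4216, -0.2797, 0.0618]
tool_rot: [0.448, 1.57, -0.337]
contact_force: [0.4, 1.8, 3.5]
opening: 0.051
```

```bash
python3 st.py
```

```text
26.1 pos [ 0.4216 -0.2797  0.0618] yaw y 45.03 F [0.38 1.8  3.47] open 0.051 tilt [0.0003 0.0006] tq [ 0.161 -0.088  0.032]
```

>>> move_arm:
  increments:
    - [-0.03,0,0,0]
    - [-0.12,0,0,0]
    - [-0.24,0,0,0]
    - [-0.3,0,0,0]
    - [-0.3,0,0,0]

```text
time: 26.72
tool_pos: [0.4219, -0.2803, 0.1834]
tool_rot: [0.033, 1.567, -0.752]
contact_force: [0.9, 0.5, -2.4]
opening: 0.0511
```

>>> move_arm:
  increments:
    - [0,0,0,0]
    - [0,0,0,0]

```text
time: 26.98
tool_pos: [0.4207, -0.2791, 0.1801]
tool_rot: [-3.106, 1.568, 2.392]
contact_force: [0.1, 0.7, -0.6]
opening: 0.0507
```

>>> move_arm:
  increments:
    - [0,0,0,0]

```text
time: 27.1
tool_pos: [0.421, -0.2794, 0.1805]
tool_rot: [-3.12, 1.569, 2.378]
contact_force: [-1.3, -0.2, -2.3]
opening: 0.0509
```

```bash
python3 st.py .393 .24 .182 65
```

```text
27.1 pos [ 0.421  -0.2794  0.1805] yaw y 45.02 F [-1.32 -0.18 -2.34] open 0.0509 tilt [-0.     -0.0021] tq [ 0.001 -0.008  0.026]
units to go [-0.0018  0.8691 -0.9673] twist -0.333
```

>>> move_arm:
  increments:
    - [0,0.04,-0.045,0]
    - [0,0.12,-0.134,-0.05]
    - [0,0.21,-0.234,-0.1]
    - [0,0.3,-0.334,-0.15]
    - [0,0.4,-0.445,-0.2]

```text
time: 27.72
tool_pos: [0.4075, -0.0382, 0.1815]
tool_rot: [1.874, 1.57, 1.299]
contact_force: [0.8, 1.0, -1.9]
opening: 0.051
```

```bash
python3 st.py .393 .24 .182 65
```

```text
27.725 pos [ 0.4075 -0.0382  0.1815] yaw y 57.09 F [ 0.8   0.95 -1.91] open 0.051 tilt [ 0.0004 -0.0001] tq [-0.011 -0.009  0.012]
units to go [-0.0011  0.5642 -0.4084] twist -0.1319
```

>>> move_arm:
  increments:
    - [0,0.11,-0.08,-0.03]
    - [0,0.22,-0.16,-0.06]
    - [0,0.34,-0.246,-0.1]
    - [0,0.45,-0.326,-0.13]
    - [0,0.52,-0.377,-0.13]

```text
time: 28.35
tool_pos: [0.3934, 0.2187, 0.1814]
tool_rot: [2.891, 1.57, 2.454]
contact_force: [0.4, -1.0, -1.1]
opening: 0.0508
```

```bash
python3 st.py .393 .24 .075 65
```

```text
28.35 pos [0.3934 0.2187 0.1814] yaw y 64.99 F [ 0.38 -0.97 -1.1 ] open 0.0508 tilt [ 0.0002 -0.0006] tq [-0.023 -0.094  0.01 ]
units to go [ 0.2661  0.0478 -0.0232] twist -0.0002
```

>>> move_arm:
  increments:
    - [0.03,0.04,-0.019,0]
    - [0.11,0.048,-0.023,0]
    - [0.19,0.048,-0.023,0]
    - [0.24,0.048,-0.023,0]
    - [0.26,0.048,-0.023,0]

```text
time: 28.98
tool_pos: [0.3937, 0.2364, 0.0759]
tool_rot: [-2.312, 1.568, -2.752]
contact_force: [-0.5, -0.5, -0.2]
opening: 0.0511
```

```bash
python3 - <<'E'
from h import *
for n in ('scene','side'):
    im=robot.read_camera(n); save(n+'10',im)
a=cv2.imread('pics/scene10.png')[150:280,150:290]; b=cv2.imread('pics/side10.png')[220:340,300:420]
cv2.imwrite('pics/c10.png',np.hstack([cv2.resize(a,(420,390),interpolation=cv2.INTER_CUBIC),cv2.resize(b,(380,390),interpolation=cv2.INTER_CUBIC)]))
E
python3 st.py .393 .24 .066 65
```

```text
29.075 pos [0.3944 0.2367 0.0768] yaw y 64.8 F [-0.04 -0.2  -1.05] open 0.0507 tilt [-0.0014 -0.0013] tq [ 0.006  0.038 -0.021]
units to go [ 0.0269  0.006  -0.0066] twist -0.0033
```

View pics/c10.png

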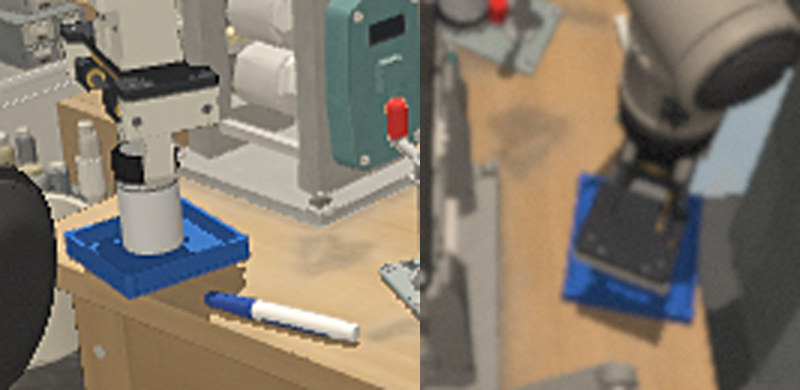

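Over the middle of the blue tray. Lower slowly.

>>> move_arm:
  increments:
    - [0.008,0,0,0]
    - [0.014,0,0,0]
    - [0.018,0,0,0]
    - [0.021,0,0,0]
    - [0.022,0,0,0]

```text
time: 29.7
tool_pos: [0.395, 0.2372, 0.0687]
tool_rot: [1.391, 1.571, 0.952]
contact_force: [-0.2, -0.2, -0.5]
opening: 0.0508
```

>>> move_arm:
  increments:
    - [0.002,0,0,0]
    - [0.004,0,0,0]
    - [0.005,0,0,0]
    - [0.005,0,0,0]

```text
time: 30.2
tool_pos: [0.395, 0.2372, 0.0667]
tool_rot: [2.624, 1.571, 2.184]
contact_force: [0.2, -0.3, -1.3]
opening: 0.0509
```

>>> move_arm:
  increments:
    - [0.0015,0,0,0]
    - [0.003,0,0,0]
    - [0.003,0,0,0]

```text
time: 30.58
tool_pos: [0.3952, 0.2372, 0.0658]
tool_rot: [0.846, 1.57, 0.406]
contact_force: [-0.1, 0.6, 1.1]
opening: 0.0506
```

>>> move_arm:
  increments:
    - [0.001,0,0,0]
    - [0.002,0,0,0]
    - [0.002,0,0,0]

```text
time: 30.95
tool_pos: [0.3953, 0.2373, 0.0657]
tool_rot: [0.76, 1.57, 0.32]
contact_force: [-1.4, -1.2, 10.4]
opening: 0.0509
```

Seated; back off the preload, release, and rise.

>>> move_arm:
  increments:
    - [-0.003,0,0,0]
    - [-0.003,0,0,0]

```text
time: 31.2
tool_pos: [0.395, 0.2372, 0.0658]
tool_rot: [2.009, 1.571, 1.57]
contact_force: [-0.7, -0.1, -1.2]
opening: 0.0512
```

>>> move_arm:
  increments:
    - [0,0,0,0]
    - [0,0,0,0]
    - [0,0,0,0]
  gripper: 0.15

```text
time: 31.58
tool_pos: [0.3951, 0.2372, 0.0659]
tool_rot: [1.34, 1.571, 0.9]
contact_force: [1.2, -0.0, 0.9]
opening: 0.0753
```

>>> move_arm:
  increments:
    - [-0.04,0,0,0]
    - [-0.15,0,0,0]
    - [-0.28,0,0,0]
    - [-0.42,0,0,0]
    - [-0.45,0,0,0]

```text
time: 32.2
tool_pos: [0.3965, 0.2378, 0.2496]
tool_rot: [0.824, 1.564, 0.385]
contact_force: [0.0, -0.0, -0.4]
opening: 0.0777
```

>>> move_arm:
  increments:
    - [0,0,-0.2,0]
    - [0,0,-0.2,0]
    - [0,0,-0.2,0]

```text
time: 32.58
tool_pos: [0.322, 0.2714, 0.2455]
tool_rot: [-1.714, 1.57, -2.151]
contact_force: [-0.2, -0.3, -0.6]
opening: 0.0783
```

```bash
python3 st.py; python3 - <<'E'
from h import *
for n in ('scene','side','wrist'): save(n+'11',robot.read_camera(n))
a=cv2.imread('pics/scene11.png')[170:340,150:490]; cv2.imwrite('pics/c11.png',cv2.resize(a,None,fx=2.3,fy=2.3,interpolation=cv2.INTER_CUBIC))
a=cv2.imread('pics/side11.png')[110:330,220:420]; cv2.imwrite('pics/c12.png',cv2.resize(a,None,fx=2.7,fy=2.7,interpolation=cv2.INTER_CUBIC))
E
```

```text
32.575 pos [0.322  0.2714 0.2455] yaw y 64.95 F [-0.22 -0.27 -0.59] open 0.0783 tilt [-0.0005 -0.0001] tq [-0.009 -0.003  0.05 ]
```

View pics/c11.png

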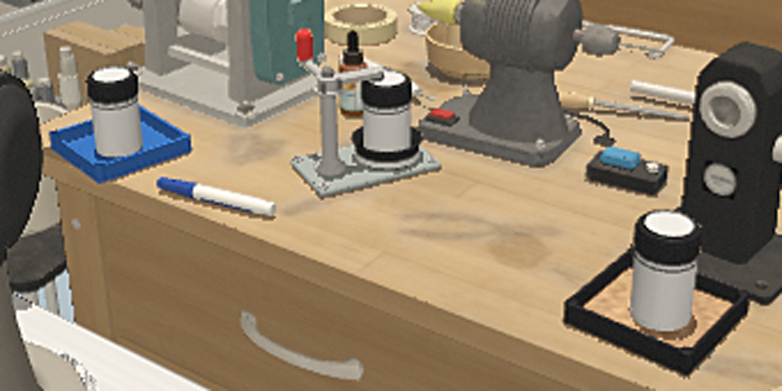

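View pics/c12.png

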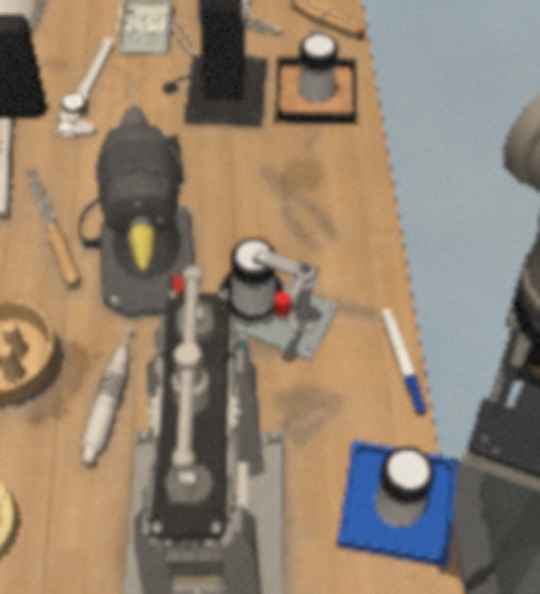

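View pics/wrist11.png

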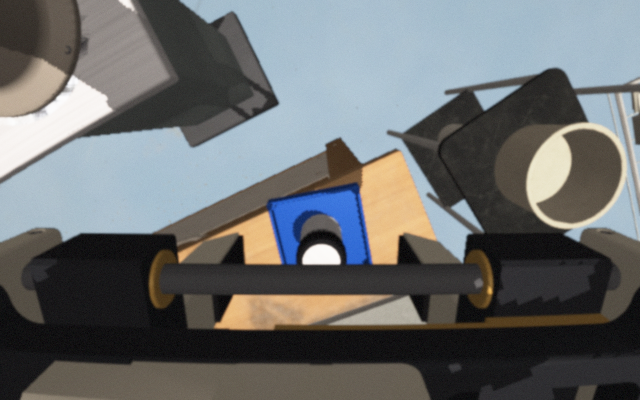

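```bash
python3 - <<'E'
from h import *
for n,box in (('scene',(240,170,330,230)),('side',(305,200,345,245))):
    img=cv2.imread('pics/%s11.png'%n)[:,:,::-1].astype(int)
    m=((img[:,:,0]>130)&(img[:,:,1]<70)&(img[:,:,2]<70)).astype(np.uint8); x0,y0,x1,y1=box; q=np.zeros_like(m); q[y0:y1,x0:x1]=m[y0:y1,x0:x1]
    c=cv2.connectedComponentsWithStats(q); i=1+np.argmax(c[2][1:,4]); K=onz(n,c[3][i],.125)[0]; v=K[:2]-[.4762,.0093]; print(n,c[3][i],K.round(4),np.degrees(np.arctan2(v[1],v[0])))
def cen(f,box,fn):
    img=cv2.imread(f)[:,:,::-1].astype(int); x0,y0,x1,y1=box; ys,xs=np.nonzero(fn(img[y0:y1,x0:x1])); return xs.mean().round(2)+x0,ys.mean().round(2)+y0,len(xs)
for nm,box,fn in (('marker blue',(215,243,242,260),lambda i:(i[:,:,2]-i[:,:,0]>60)),('setter pad',(405,230,445,250),lambda i:(i[:,:,2]-i[:,:,0]>60)),('bottle',(294,180,313,205),lambda i:(i.max(2)<60))):
    print(nm,cen('pics/scene0.png',box,fn),cen('pics/scene11.png',box,fn))
E
```

```text
scene [281.90789474 189.63157895] [0.5072 0.0659 0.125 ] 61.311765821849576
side [324.07407407 220.92592593] [0.5059 0.0592 0.125 ] 59.2232932534061
marker blue (np.float64(226.48), np.float64(250.37), 81) (np.float64(226.59), np.float64(250.39), 80)
setter pad (np.float64(419.18), np.float64(238.08), 114) (np.float64(419.18), np.float64(238.08), 114)
bottle (np.float64(302.88), np.float64(191.39), 72) (np.float64(302.88), np.float64(191.39), 72)
```

```bash
python3 -c "
from cell import robot
print(robot.observe()['time']); print(robot.hand_in())"
```

```text
32.725
the job is handed in; nothing more can be done
None
```

I finished the job and handed it in at 32.7 s of the 72 s allowed, with the gripper clear of everything.

**Weights and placing**
- **Canister A:** about 6.3 N when lifted, so it is the solid one. I set it in the carrier's cup, seated at the expected height.
- **Clamp:** I swung it until the knob stopped moving while the push rose to about 23 N (free swing needs about 2 N). The arm lies over the lid. I did the clamp before moving the other two.
- **Canister B:** about 3.5–4 N, so it is the hollow one. It stands in the black cork-lined tray.
- **Canister C:** about 1.5–2 N with noisy readings, so it is the empty one. It stands in the blue tray.

**Last checks**
- **Canisters:** the final pictures show all three upright in their places.
- **Handle angle:** the handle should lie at 61.3° when locked. Measured angles were 61.3° from the scene camera, 62.2° from the wrist camera and 59.2° from the coarser side view. The 2° disagreement is within calibration error.
- **Bystanders:** between the first and last pictures the setting block and the bottle did not move at all, and the marker moved 0.1 px, which is noise.

**What did not go smoothly**
- **Knob slipped:** partway through the swing the knob slid in the jaws and the side force reached about 25 N. I let go, re-centred on the knob and finished the turn.
- **Lift began early:** the lift of B started slightly before the fingers had closed, so it was gripped about 3 mm lower than planned. I allowed for that when setting it down.

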